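Restock the boutique counter display

ROBOT

A 7-joint arm with a two-finger parallel gripper is mounted at the origin on the work surface. World frame = base frame: x ahead of the robot, y to its left, z up, the work surface at z = 0. Lengths are in m, angles in rad, forces in N, time in s.
With the tool pointing down it reaches from about 0.425 to 0.925 m from the base axis. Payload 6.8 kg.
Tool frame: the origin (TCP) lies midway between the tips of the shut fingers; the grasp point (between the pads) lies 19 mm behind it (grip_point_offset is the distance from the TCP to the grasp point, in m); y points along the fingers, x is the direction in which the jaws open and shut, and the axes are right-handed (so a half turn about y gives the same grasp; the last joint's range is limited). The gripper opens to 85 mm and grips with 20 to 120 N. Pads are 22 mm wide; open, the fingers measure 114 mm over their backs; the gripper's body (76 mm by 85 mm) begins 54 mm behind the grasp point. The pads swing forward as they close: fully open they stand 13 mm farther back than shut.
Start: joints at [1.228, 0.477, 0.022, 1.555, -0.011, 1.109, -0.083], TCP at [0.157, -0.656, 0.231] pointing down, gripper open.
Joint ranges: [-2.96, 2.96], [-0.34, 2.1], [-1.41, 1.46], [0.24, 2.44], [-1.37, 4.51], [0.17, 1.92], [-2.96, 2.96]. Speed limits (rad/s): [2.39, 2.39, 3.14, 3.14, 3.14, 3.14, 3.14].

INTERFACE

Orientations are given as a unit quaternion [w, x, y, z].
In Python, from station import get_obs, read_camera, hand_in, grip_point_offset gives the robot as it stands.
- The arm moves only by the tool play_rows, never from a script. Its argument "increments" is a list of rows, each a list of 2 entries, a list of its own where there are three numbers: the shift along the tool's x, y, z in m, then the turn, a rotation vector about the tool's x, y, z in degrees. In form: [[[tx, ty, tz], [ax, ay, az]], ...]. A call has 1 to 20 rows; each row shifts and turns the commanded pose from where the row before left it, along the tool's axes as they then stand; what a row does not reach is not made up. A row lasts 1/12 s, in which the tool goes at most 41.7 mm and 7.16 degrees, less where a joint would pass 70% of its speed; a pose out of reach is approached as far as the arm can. A call with a gripper value outside its range is refused whole. "gripper" is the finger opening in m, from 0 to 0.0854, set as the call begins (left out, the last holds). The fingers move at their own pace and stop on an object; "grip_force" is the grip in N (left out, the last holds). Time passes only in rows, so rows that do not move let the fingers close. It gives the time, the measured TCP pose, the force and the opening at its end, in the units of the state.
- get_obs(): the state, without advancing time (a new reading comes with each control period).
- read_camera(name): name is "scene" or "top" or "wrist"; returns a dict with "color" (400x640x3 uint8, red, green, blue), "range_z" (400x640 float32, m along the optical axis (not along the pixel's ray), 0 where there is no reading), "intrinsics" (3x3 intrinsics, pixels), "R" (3x3) and "t" (3): a world point X has camera coordinates R X + t; the wrist camera has in their place "hand_eye" (4x4, takes a point from camera to tool coordinates, whose origin is the TCP and whose axes are the tool frame's). Camera axes: x right, y down, z forward; pixel columns grow to the right and rows downward; lengths in m; the calibration is good to about 2 mm. A picture is of the moment at which its call begins: read the wrist's pose just before it.
- hand_in(): hands the job in, once; it reports no verdict.
The state is a dict: "t": time; "q": joint angles; "joint_vel": joint speeds; "joint_torque": joint torques, N m; "eef_pos": TCP position; "tool_rot": TCP orientation; "contact_force": force on the tool from outside, world axes, zero at the start; "torque": the same for the moment, N m; "gripper_width": opening from 0.0 (shut) to 1.0 (fully open).
Only numpy, scipy, OpenCV 4.12 (cv2) and the standard library are available. Lean on these libraries where they do the work, as an engineer would, in place of code of your own. Each camera call takes 0.05 s, during which the arm holds its last target. There are 200 camera calls.

TASK

Restock the counter display: set every gift box on the pad of its own colour, centred and square so that an even border shows all round and no edge overhangs, and slide the red and blue cases into the row in the brass holder, nudging the dark cases apart without toppling any, until both stand upright and straight, fully home against the back rail. Leave the dark cases standing straight in the row too, and do not disturb the bottle, card reader, framed notice or pen cup.

Things in the scene. Friction and masses are not known exactly. Their poses are not given: they have to be found in the camera images.
- box_turquoise: Closed rigid gift box, turquoise with white ribbon, 110 long (its x) x 60 wide (its y) x 55 high, about 0.18 kg; may be absent. Origin: centre of its underside, z up. Loose.
- pad_turquoise: Flat display pad fixed to the counter, white rim with turquoise top, 134 long (its x) x 84 wide (its y) x 10 thick. Origin: centre of its underside, so its top face is 10 mm above the origin. Belongs to the turquoise box: a centred box leaves a 12 mm border all round.
- box_gold: Closed rigid gift box, gold with cream ribbon, 110 long (its x) x 60 wide (its y) x 55 high, about 0.18 kg; may be absent. Origin: centre of its underside, z up. Loose.
- pad_gold: Flat display pad fixed to the counter, white rim with gold top, 134 long (its x) x 84 wide (its y) x 10 thick. Origin: centre of its underside, so its top face is 10 mm above the origin. Belongs to the gold box: a centred box leaves a 12 mm border all round.
- box_plum: Closed rigid gift box, plum (dark purple) with gold ribbon, 110 long (its x) x 60 wide (its y) x 55 high, about 0.18 kg; may be absent. Origin: centre of its underside, z up. Loose.
- pad_plum: Flat display pad fixed to the counter, white rim with plum top, 134 long (its x) x 84 wide (its y) x 10 thick. Origin: centre of its underside, so its top face is 10 mm above the origin. Belongs to the plum box: a centred box leaves a 12 mm border all round.
- holder: Brass row holder, fixed; open on top and on its near side (-x), no floor. Inside 120 deep (x), 168 wide (y). Back rail 60 high, inner face at x=+60; side walls 60 high, 6 thick, inner faces at y=-84 and +84, from x=-40 to the rail. Origin: centre of the inside at counter height. A case fully home has its origin at x=0 here, long axis along this x.
- case_red: Red slim hard case standing on edge; 120 long (its x) x 28 thick (its y) x 80 high, about 0.2 kg. From above, both ends are fully rounded (radius 14) and can wedge neighbours apart; flat sides run 46 either way from the middle; either end may go first. Origin: centre of its underside, z up. Loose, and falls over if knocked.
- case_blue: Blue slim hard case standing on edge; 120 long (its x) x 28 thick (its y) x 80 high, about 0.2 kg. From above, both ends are fully rounded (radius 14) and can wedge neighbours apart; flat sides run 46 either way from the middle; either end may go first. Origin: centre of its underside, z up. Loose, and falls over if knocked.
- stock1: Black or dark grey case of the same shape and size as the red and blue ones (120 x 28 x 80, rounded ends), standing in the row, long axis along the holder's x. Loose: slides and turns aside when pushed with a few newtons; the gaps in the row are about 20 mm, narrower than a case. Origin: centre of its underside, z up.
- stock2: Black or dark grey case of the same shape and size as the red and blue ones (120 x 28 x 80, rounded ends), standing in the row, long axis along the holder's x. Loose: slides and turns aside when pushed with a few newtons; the gaps in the row are about 20 mm, narrower than a case. Origin: centre of its underside, z up.
- stock3: Black or dark grey case of the same shape and size as the red and blue ones (120 x 28 x 80, rounded ends), standing in the row, long axis along the holder's x. Loose: slides and turns aside when pushed with a few newtons; the gaps in the row are about 20 mm, narrower than a case. Origin: centre of its underside, z up.
- scent: Bystander: amber bottle, 48 diameter x 100 high. Origin: centre of its underside.
- card_reader: Bystander: black card reader lying flat, 150 (x) x 75 (y) x 30 high. Origin: centre of its underside.
- frame: Bystander: small white framed notice on a foot, 100 wide (y), about 77 high, foot 60 (x). Origin: centre of its underside.
- pen_cup: Bystander: white ceramic cup, 72 diameter x 90 high. Origin: centre of its underside.
Things that resemble listed ones, but are neither listed nor needed, are in the scene too. There is more than one size of the case_red; the job needs the middle-sized.

How it is judged:
By the outcome, as a careful person would: the job done as asked, in the order asked, and still so for the second after the job is handed in, with the robot touching nothing.
Of box_turquoise, box_gold, box_plum only 2 to 3 are there at a start; the rules pass over those that are not, and their reading is None.
At some moment in a run one of box_turquoise, box_gold, box_plum may be knocked a few centimetres aside while the robot is not near it.
Once in a run the grip may slacken for a moment while it holds something.
It also fails if it takes over 210 s, if anything falls off the work surface, if the arm or the gripper's body presses on something with over 40 N, if the wrist force passes 120 N, or if a joint passes its speed limit or range.

## Working session

There is one attempt and no reset: what is moved stays moved. The work goes in short steps, Python scripts to look and compute and a tool call to move; the robot and the scene stay as the last step left them, time stands still between calls to the robot, and variables do not carry over. Pictures are saved under pics/ and viewed, about 12 in all and at most 16, crops included, and the job is handed in when it is done.

Besides the shell and the picture viewer there is one more tool, called after "Call:" as a command line: name --argument value ..., lists and objects as JSON in quotes. play_rows: Moves the arm, as the interface text tells. Its arguments: {"type":"object","properties":{"increments":{"type":"array","items":{"type":"array"}},"gripper":{"type":"number"},"grip_force":{"type":"number"}},"required":["increments"]}

```bash
ls; mkdir -p pics; python3 - <<'E'
from station import *
import cv2,numpy as np
o=get_obs();print(o, grip_point_offset if not callable(grip_point_offset) else grip_point_offset())
for n in("scene","top"):
    c=read_camera(n);np.savez(f"{n}0.npz",**{k:v for k,v in c.items()})
    cv2.imwrite(f"pics/{n}0.png",c["color"][...,::-1]);print(n,c["intrinsics"],c["R"],c["t"])
E
```

```text
pics
{'t': 0.0, 'q': array([ 1.22792288,  0.47781839,  0.02235677,  1.55642017, -0.01152231,
        1.10929744, -0.08312564]), 'joint_vel': array([ 0.00049151, -0.00066207,  0.00032849, -0.00021666, -0.00074724,
        0.00010084, -0.0003774 ]), 'joint_torque': array([ 2.59926992e-04, -5.96443105e+01,  1.60818391e+00, -2.81197947e+01,
        1.26687690e-02,  9.37254808e-03, -8.01745784e-06]), 'eef_pos': array([ 0.15686915, -0.65592624,  0.23032698]), 'tool_rot': array([ 0.55547358, -0.55474875,  0.43853781, -0.43747859]), 'contact_force': array([ 0.20716552,  0.28255862, -0.32386281]), 'torque': array([-0.00153935, -0.02386993, -0.05650564]), 'gripper_width': 0.9989610160007347} 0.0187
scene [[397.99293498   0.         322.89400945]
 [  0.         397.99293498 207.23787652]
 [  0.           0.           1.        ]] [[ 0.54507884  0.83835452  0.00712403]
 [ 0.50196994 -0.31953983 -0.80369178]
 [-0.67150222  0.44165143 -0.59500317]] [-0.26354387 -0.281016    1.47441511]
top [[470.77308709   0.         319.93448543]
 [  0.         470.77308709 193.95851813]
 [  0.           0.           1.        ]] [[-0.00631692 -0.99974749 -0.02156522]
 [-0.98983732  0.00931516 -0.14189895]
 [ 0.142064    0.0204497  -0.98964621]] [-0.0449154   0.60146313  1.42200981]
```

View pics/top0.png

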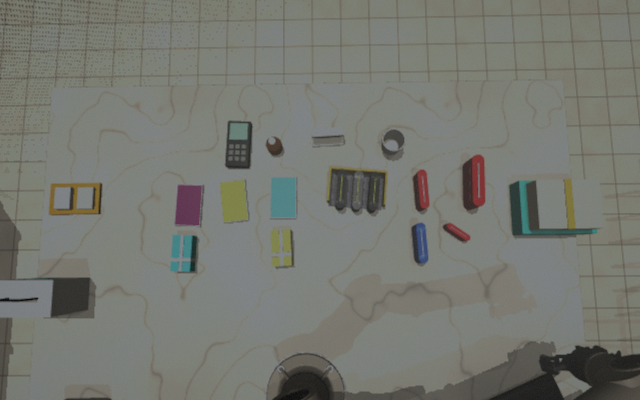

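View pics/scene0.png

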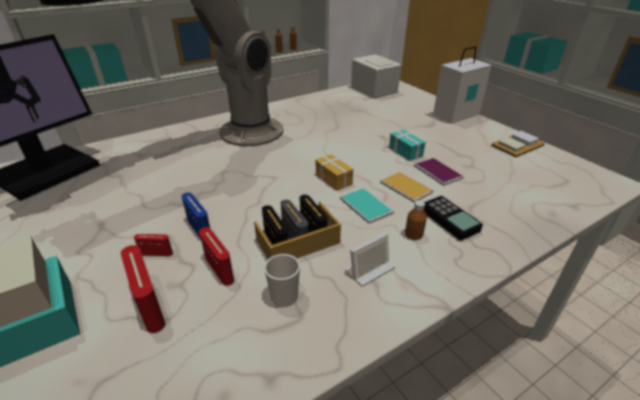

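Tool y is the approach axis. The top view shows:
- Boxes: turquoise at (183,253) and gold at (282,248). There is no plum box.
- Pads: plum at (188,205), gold at (234,201), turquoise at (283,198).
- Holder at (358,190), with three dark cases.
- Red lookalikes: (422,190), (476,181) and (457,232). By size, (422,190) looks like the middle one.
- Blue case at (420,243).

Next I'll measure them.

```bash
cat > h.py <<'E'
from station import *
import cv2,numpy as np
from scipy.spatial.transform import Rotation as Ro
def Rt(o): q=o["tool_rot"]; return Ro.from_quat([q[1],q[2],q[3],q[0]])
def cam(n):
    o=get_obs(); c=read_camera(n)
    if n=="wrist":
        H=c["hand_eye"]; R=Rt(o).as_matrix()@H[:3,:3]; p=Rt(o).as_matrix()@H[:3,3]+o["eef_pos"]
    else: R=c["R"].T; p=-R@c["t"]
    K=c["intrinsics"]; d=c["range_z"]
    v,u=np.mgrid[:400,:640]
    ray=np.stack([(u-K[0,2])/K[0,0],(v-K[1,2])/K[1,1],np.ones(u.shape)],-1)@R.T
    W=ray*d[...,None]+p; W[d==0]=np.nan
    return c["color"],W,ray,p
def onplane(ray,p,z):  # world xy of every pixel on plane z
    return p+ray*((z-p[2])/ray[...,2])[...,None]
def rect(pts): # xy points (m) -> centre, long, short, yaw of long axis (deg, -90..90)
    (c,(w,h),a)=cv2.minAreaRect((pts*1000).astype(np.float32))
    if w<h: w,h,a=h,w,a+90
    return np.round(c,1),round(w,1),round(h,1),round((a+90)%180-90,1)
def state():
    o=get_obs();R=Rt(o).as_matrix()
    x=R[:,0];yaw=np.degrees(np.arctan2(x[1],x[0]))
    return o,R,yaw
def plan(xyz,jaw,flip=False):
    """jaw: wanted yaw (deg, mod 180) of tool x. prints turn about tool y, then shift in turned tool axes."""
    o,R,yaw=state()
    d=(jaw-yaw+90)%180-90
    if flip: d-=180*np.sign(d)
    yw=np.radians(yaw+d); x=np.array([np.cos(yw),np.sin(yw),0]); y=np.array([0,0,-1.]); z=np.cross(x,y)
    G=np.stack([x,y,z],1)
    rv=Ro.from_matrix(R.T@G).as_rotvec(degrees=True)
    s=G.T@(np.array(xyz)-o["eef_pos"])
    print("t %.1f tcp %s yaw %.1f q7 %.2f F %s grip %.3f"%(o["t"],np.round(o["eef_pos"],4),yaw,o["q"][6],np.round(o["contact_force"],1),o["gripper_width"]))
    print("turn",np.round(rv,2),"shift mm",np.round(s*1000,1),"rows",max(np.ceil(np.abs(rv).max()/7),0),np.ceil(np.linalg.norm(s)/.035))
E
cat > m.py <<'E'
from h import *
col,W,ray,p=cam("top")
o,R,yaw=state();print("R",np.round(R,3))
hsv=cv2.cvtColor(col,cv2.COLOR_RGB2HSV)
Z=W[...,2]
for n,(u,v) in dict(boxT=(176,246),boxG=(275,240),padT=(283,198),padG=(234,201),padP=(188,205),redM=(422,190),redL=(476,181),redS=(457,232),blue=(420,243)).items():
    w=hsv[v,u].astype(int)
    dh=np.abs((hsv[...,0].astype(int)-w[0]+90)%180-90)
    m=(dh<10)&(hsv[...,1]>90)
    box=np.zeros_like(m);box[max(v-45,0):v+45,max(u-32,0):u+32]=1
    m&=box>0
    k,lab,st,_=cv2.connectedComponentsWithStats(m.astype(np.uint8))
    l=lab[v,u]; mm=lab==l
    z=np.nanpercentile(Z[mm],90)
    top=mm&(np.abs(Z-z)<.012)
    print(n,w,mm.sum(),"ztop %.3f"%z,rect(W[top][:,:2]), "med",np.round(np.nanmean(W[top],0),3))
# holder region height map
m=(Z>.03);m[:, :320]=0;m[:,395:]=0;m[:150]=0;m[225:]=0
print("holder",rect(W[m][:,:2]))
for y0 in(0,):
    m2=(Z>.07)&m;k,lab,st,ce=cv2.connectedComponentsWithStats(m2.astype(np.uint8))
    for i in range(1,k):
        if st[i,4]>20: print(i,st[i],rect(W[lab==i][:,:2]),np.nanmedian(Z[lab==i]))
E
python3 m.py; python3 - <<'E'
from h import *
c=read_camera("wrist");print(c["hand_eye"],c["intrinsics"])
im=np.load("top0.npz")["color"][135:285,150:500]
cv2.imwrite("pics/crop1.png",cv2.resize(im[...,::-1],(800,343),interpolation=cv2.INTER_CUBIC)*1)
E
```

```text
R [[ 0.233 -0.     0.973]
 [-0.973  0.001  0.233]
 [-0.001 -1.    -0.   ]]
boxT [ 91 128 133] 155 ztop 0.059 (array([444.4, 392.1]), 63.9, 25.0, -0.2) med [0.444 0.392 0.055]
boxG [ 32 105 131] 140 ztop 0.059 (array([455.9,  88. ]), 61.1, 19.5, 0.3) med [0.454 0.088 0.055]
padT [ 92 100 133] 883 ztop 0.014 (array([597.5,  68.9]), 123.7, 71.5, 0.1) med [0.596 0.069 0.01 ]
padG [ 32 110 132] 897 ztop 0.014 (array([587.3, 227. ]), 124.2, 76.0, 6.9) med [0.587 0.227 0.01 ]
padP [161 105  97] 871 ztop 0.014 (array([575.4, 371.8]), 122.8, 75.7, -2.0) med [0.575 0.372 0.01 ]
redM [179 130 126] 314 ztop 0.084 (array([ 609.3, -360.8]), 116.6, 29.1, 3.3) med [ 0.609 -0.361  0.08 ]
redL [  0 154 126] 544 ztop 0.107 (array([ 630.6, -520.4]), 151.8, 38.5, -2.2) med [ 0.629 -0.52   0.103]
redS [  0 135 128] 163 ztop 0.058 (array([ 481.3, -467.4]), 77.9, 19.0, 55.1) med [ 0.481 -0.467  0.053]
blue [112 130 120] 303 ztop 0.083 (array([ 447.5, -350.7]), 116.0, 28.7, 3.5) med [ 0.447 -0.351  0.08 ]
holder (array([ 647.8, -173.1]), 198.3, 196.9, -6.7)
2 [335 169  12  39 343] (array([ 614.4, -112.3]), 118.1, 27.8, -5.2) 0.08002176820797469
3 [352 170  11  40 346] (array([ 609.2, -162.6]), 119.1, 28.1, -4.8) 0.07948062123339017
4 [368 171  12  39 356] (array([ 606.9, -213. ]), 118.5, 28.2, -5.9) 0.07974352955326791
[[ 9.99998612e-01 -2.01470655e-06 -1.66599806e-03 -1.66126091e-03]
 [ 1.60496663e-03 -2.67025872e-01  9.63688024e-01 -1.42316596e-01]
 [-4.46806135e-04 -9.63689360e-01 -2.67025499e-01  6.76189434e-02]
 [ 0.00000000e+00  0.00000000e+00  0.00000000e+00  1.00000000e+00]] [[280.40026321   0.         312.87490129]
 [  0.         280.40026321 201.81463234]
 [  0.           0.           1.        ]]
```

View pics/crop1.png

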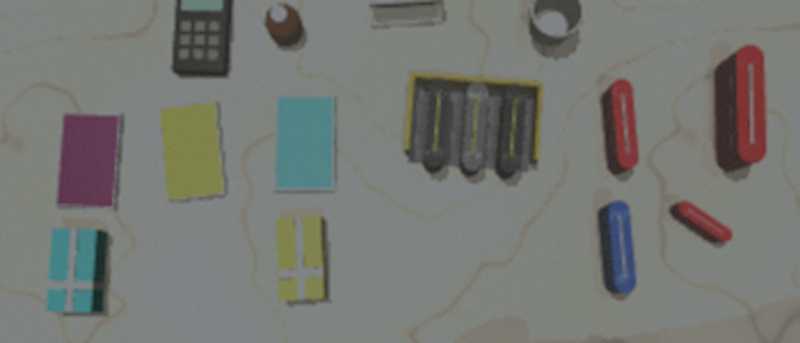

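```bash
cat > b.py <<'E'
from h import *
def boxes(z0=.045,z1=.075):
    col,W,ray,p=cam("top");Z=W[...,2]
    m=(Z>z0)&(Z<z1);m[:,:150]=0;m[:,310:]=0;m[:130]=0;m[290:]=0
    k,lab,st,ce=cv2.connectedComponentsWithStats(m.astype(np.uint8))
    for i in range(1,k):
        if st[i,4]>150: print(i,st[i],rect(W[lab==i][:,:2]),"mean",np.round(1000*W[lab==i].mean(0),1))
def pads():
    col,W,ray,p=cam("top");hsv=cv2.cvtColor(col,cv2.COLOR_RGB2HSV);P=onplane(ray,p,.01)
    for n,(u,v) in dict(padT=(283,198),padG=(234,201),padP=(188,205)).items():
        w=hsv[v,u].astype(int);dh=np.abs((hsv[...,0].astype(int)-w[0]+90)%180-90)
        m=(dh<12)&(hsv[...,1]>50);m[:,:u-32]=0;m[:,u+32:]=0;m[:v-32]=0;m[v+32:]=0
        k,lab,st,_=cv2.connectedComponentsWithStats(m.astype(np.uint8));mm=lab==lab[v,u]
        q=P[mm][:,:2]*1000;c=q.mean(0);ev,V=np.linalg.eigh(np.cov((q-c).T));a=V[:,1]
        print(n,rect(P[mm][:,:2]),"mean",np.round(c,1),"pca yaw %.1f"%((np.degrees(np.arctan2(a[1],a[0]))+90)%180-90))
if __name__=="__main__":
    boxes();pads();plan([.44,.09,.2],90)
E
python3 b.py
```

```text
3 [270 229  22  37 721] (array([437.5,  71. ]), 109.6, 60.9, 2.7) mean [437.2  70.8  55. ]
4 [170 234  23  37 747] (array([424.7, 376.1]), 109.5, 63.8, -1.2) mean [423.4 375.7  54.7]
padT (array([597.5,  68.9]), 122.8, 77.0, 0.1) mean [597.8  69.4] pca yaw -1.2
padG (array([587.6, 227.4]), 127.5, 77.8, 6.3) mean [587.1 227.2] pca yaw 6.8
padP (array([575.7, 372.1]), 126.1, 75.8, -2.4) mean [575.  372.2] pca yaw -2.1
t 0.3 tcp [ 0.157  -0.6563  0.231 ] yaw -76.5 q7 -0.08 F [-0.3 -0.7 -1.1] grip 0.999
turn [ 1.000e-02  1.345e+01 -4.000e-02] shift mm [-746.3   31.   283. ] rows 2.0 23.0
```

Call:
play_rows --increments '[[[0,0,0],[0,5.4,0]],[[0,0,0],[0,5.4,0]],[[-0.0243,0,0.0257],[0,0,0]],[[-0.0243,0,0.0257],[0,0,0]],[[-0.0243,0,0.0257],[0,0,0]],[[-0.0243,0,0.0257],[0,0,0]],[[-0.0243,0,0.0257],[0,0,0]],[[-0.0243,0,0.0257],[0,0,0]],[[-0.0243,0,0.0257],[0,0,0]],[[-0.0243,0,0.0257],[0,0,0]],[[-0.0243,0,0.0257],[0,0,0]],[[-0.0243,0,0.0257],[0,0,0]],[[-0.0243,0,0.0257],[0,0,0]],[[-0.0243,0,0.0257],[0,0,0]],[[-0.0243,0,0.0257],[0,0,0]],[[-0.0243,0,0.0257],[0,0,0]]]' --gripper 0.085

```text
t: 1.63
eef_pos: [0.5017, -0.2987, 0.2315]
tool_rot: [0.511, -0.511, 0.488, -0.488]
contact_force: [1.4, -0.6, -0.9]
gripper_width: 0.993
```

Call:
play_rows --increments '[[[-0.034,0,-0.004],[0,0,0]],[[-0.034,0,-0.004],[0,0,0]],[[-0.034,0,-0.004],[0,0,0]],[[-0.034,0,-0.004],[0,0,0]],[[-0.034,0,-0.004],[0,0,0]],[[-0.034,0,-0.004],[0,0,0]],[[-0.034,0,-0.004],[0,0,0]],[[-0.034,0,-0.004],[0,0,0]],[[-0.034,0,-0.004],[0,0,0]],[[-0.034,0,-0.004],[0,0,0]],[[-0.034,0,-0.004],[0,0,0]]]'

```text
t: 2.55
eef_pos: [0.4389, 0.073, 0.2316]
tool_rot: [0.512, -0.511, 0.488, -0.489]
contact_force: [1.3, -0.3, -0.3]
gripper_width: 0.995
```

```bash
python3 - <<'E'
from h import *
plan([.4375,.071,.03],92.7)
col,W,ray,p=cam("wrist");Z=W[...,2]
m=(Z>.045)&(Z<.07)
k,lab,st,ce=cv2.connectedComponentsWithStats(m.astype(np.uint8))
for i in range(1,k):
    if st[i,4]>1500: print(i,st[i],rect(W[lab==i][:,:2]),"mean",np.round(1000*W[lab==i].mean(0),1))
cv2.imwrite("pics/w1.png",col[...,::-1])
E
```

```text
t 2.5 tcp [0.4389 0.073  0.2316] yaw -87.4 q7 -1.89 F [ 1.3 -0.3 -0.3] grip 0.995
turn [-0.04 -0.06  0.01] shift mm [  2.  201.6  -1.5] rows 1.0 6.0
3 [ 519    0   43   96 1624] (array([ 592. , -147.5]), 90.8, 16.8, 5.4) mean [ 590.8 -146.9   57.8]
4 [ 563    0   54  101 1625] (array([ 590.2, -197.6]), 93.7, 15.8, 3.2) mean [ 588.5 -197.2   60.6]
8 [  17  136   74   97 5476] (array([422.6, 378.3]), 110.9, 63.6, -2.7) mean [425.6 374.8  54.6]
9 [ 288  139   54   93 4793] (array([435.3,  73. ]), 110.1, 60.4, 2.6) mean [438.1  73.   54.7]
```

Call:
play_rows --increments '[[[0.001,0.035,-0.002],[0,0,0]],[[0,0.035,0],[0,0,0]],[[0,0.035,0],[0,0,0]],[[0,0.035,0],[0,0,0]],[[0,0.035,0],[0,0,0]],[[0,0.025,0],[0,0,0]],[[0,0.013,0],[0,0,0]],[[0,0,0],[0,0,0]]]'

```text
t: 3.27
eef_pos: [0.4355, 0.0699, 0.0158]
tool_rot: [-0.51, 0.513, -0.489, 0.487]
contact_force: [-0.2, 0.5, 0.4]
gripper_width: 0.992
```

Call:
play_rows --increments '[[[0,0,0],[0,0,0]],[[0,0,0],[0,0,0]],[[0,0,0],[0,0,0]],[[0,0,0],[0,0,0]],[[0,0,0],[0,0,0]],[[0,0,0],[0,0,0]],[[0,-0.02,0],[0,0,0]],[[0,-0.03,0],[0,0,0]],[[0,-0.03,0],[0,0,0]],[[0,-0.02,0],[0,0,0]],[[0,0,0],[0,0,0]]]' --gripper 0.045 --grip_force 50

```text
t: 4.18
eef_pos: [0.4402, 0.071, 0.1225]
tool_rot: [0.514, -0.509, 0.487, -0.49]
contact_force: [0.2, -0.2, -1.9]
gripper_width: 0.691
```

```bash
python3 - <<'E'
from h import *
plan([.5872,.2272,.118],96.5)
col,W,ray,p=cam("top");Z=W[...,2]
m=(Z>.125)&(Z<.165)&(np.abs(W[...,0]-.43)<.08)&(np.abs(W[...,1]-.07)<.06)
print(m.sum(),rect(W[m][:,:2]),np.nanmean(W[m],0))
col,W,ray,p=cam("wrist");cv2.imwrite("pics/w2.png",col[...,::-1])
m=(Z>.045)&(Z<.075);m[:,:150]=0;m[:,310:]=0
E
```

```text
t 4.2 tcp [0.4402 0.071  0.1225] yaw -87.4 q7 -1.98 F [ 0.2 -0.2 -1.9] grip 0.691
turn [-0.46 -3.88 -0.03] shift mm [-138.5    4.5  163.7] rows 1.0 7.0
61 (array([468.,  40.]), 65.8, 16.5, 26.6) [0.48093786 0.04867156 0.15368497]
```

View pics/w2.png

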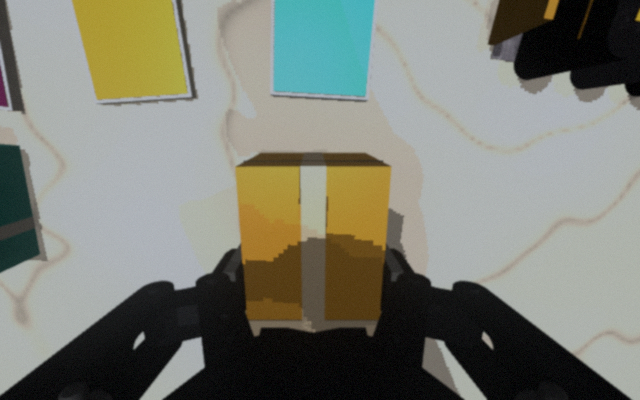

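```bash
cat >> h.py <<'E'
def held_front(h):  # front/lateral extents of held box top in tool frame (wrist cam); h = top height above TCP z
    col,W,ray,p=cam("wrist");o,R,yaw=state()
    T=(W-o["eef_pos"])@R
    m=(np.abs(-T[...,1]-h)<.006)&(np.abs(T[...,0])<.05)&(T[...,2]>-.02)&(T[...,2]<.1)
    k,lab,st,_=cv2.connectedComponentsWithStats(m.astype(np.uint8))
    m=lab==1+np.argmax(st[1:,4]); q=T[m]
    fr=[np.max(q[(q[:,0]>a)&(q[:,0]<a+.01),2]) for a in np.arange(-.025,.025,.01)]
    print("front z by x:",np.round(np.array(fr)*1000,1),"x range",np.round(1000*np.percentile(q[:,0],[.5,99.5]),1),"h",np.round(-1000*np.median(q[:,1]),1),m.sum())
E
python3 - <<'E'
from h import *
held_front(.039)
plan([.5872,.2272,.118],96.5)
E
```

```text
front z by x: [52.8 53.1 53.  52.9 52.8] x range [-35.6  31.7] h 36.1 24374
t 4.3 tcp [0.4371 0.07   0.118 ] yaw -87.4 q7 -1.99 F [-0.5  0.2 -3.1] grip 0.695
turn [ 0.01 -3.87  0.02] shift mm [-139.2   -0.   166.9] rows 1.0 7.0
```

Call:
play_rows --increments '[[[0,0,0],[0,-3.9,0]],[[-0.0199,0,0.0241],[0,0,0]],[[-0.0199,0,0.0241],[0,0,0]],[[-0.0199,0,0.0241],[0,0,0]],[[-0.0199,0,0.0241],[0,0,0]],[[-0.0199,0,0.0241],[0,0,0]],[[-0.0199,0,0.0241],[0,0,0]],[[-0.0199,0,0.0241],[0,0,0]],[[0,0.025,0],[0,0,0]],[[0,0.025,0],[0,0,0]],[[0,0.01,0],[0,0,0]],[[0,0,0],[0,0,0]],[[0,0,0],[0,0,0]]]'

```text
t: 5.42
eef_pos: [0.5882, 0.2274, 0.0571]
tool_rot: [-0.527, 0.529, -0.471, 0.47]
contact_force: [1.1, 0.5, -1.7]
gripper_width: 0.693
```

```bash
python3 - <<'E'
from h import *
held_front(.036)
plan([.589,.2275,.030],96.5)
col,W,ray,p=cam("wrist");cv2.imwrite("pics/w3.png",col[...,::-1])
E
```

```text
front z by x: [51.2 51.5 51.5 51.2 51.2] x range [-35.6  32.3] h 33.6 24020
t 5.5 tcp [0.5892 0.228  0.0584] yaw -83.5 q7 -2.16 F [-0.1  0.4 -1.3] grip 0.696
turn [0.02 0.04 0.01] shift mm [ 0.4 28.4 -0.2] rows 1.0 1.0
```

View pics/w3.png

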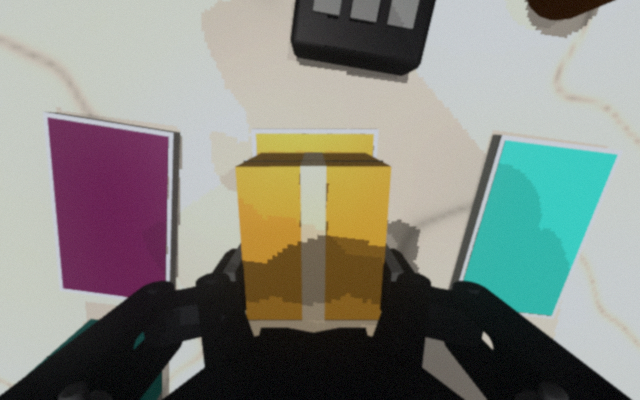

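Call:
play_rows --increments '[[[0,0.015,0],[0,0,0]],[[0,0.01,0],[0,0,0]],[[0,0.001,0],[0,0,0]],[[0,0.001,0],[0,0,0]],[[0,0.001,0],[0,0,0]],[[0,0,0],[0,0,0]],[[0,0,0],[0,0,0]]]'

```text
t: 6.1
eef_pos: [0.5896, 0.2283, 0.0309]
tool_rot: [0.528, -0.527, 0.47, -0.471]
contact_force: [0.7, 0.1, -2.7]
gripper_width: 0.697
```

Call:
play_rows --increments '[[[0,0.001,0],[0,0,0]],[[0,0.001,0],[0,0,0]],[[0,0,0],[0,0,0]],[[0,0,0],[0,0,0]]]'

```text
t: 6.43
eef_pos: [0.5896, 0.2283, 0.0297]
tool_rot: [0.528, -0.527, 0.47, -0.471]
contact_force: [-2.6, -1.4, 7.4]
gripper_width: 0.694
```

```bash
python3 - <<'E'
from h import *
plan([.589,.2275,.0265],96.5)
E
```

```text
t 6.4 tcp [0.5896 0.2283 0.0297] yaw -83.5 q7 -2.18 F [-2.6 -1.4  7.4] grip 0.694
turn [-0.06  0.04  0.  ] shift mm [ 0.7  3.2 -0.7] rows 1.0 1.0
```

Contact at 7 N, so I'll release, lift and check from the top camera.

Call:
play_rows --increments '[[[0,0,0],[0,0,0]],[[0,0,0],[0,0,0]],[[0,0,0],[0,0,0]],[[0,0,0],[0,0,0]],[[0,-0.02,0],[0,0,0]],[[0,-0.035,0],[0,0,0]],[[0,-0.035,0],[0,0,0]],[[0,-0.035,0],[0,0,0]],[[-0.03,0,-0.03],[0,0,0]],[[-0.03,0,-0.03],[0,0,0]],[[-0.03,0,-0.03],[0,0,0]],[[-0.03,0,-0.03],[0,0,0]]]' --gripper 0.085

```text
t: 7.43
eef_pos: [0.4574, 0.3325, 0.1537]
tool_rot: [0.528, -0.527, 0.471, -0.471]
contact_force: [0.2, 0.4, -0.1]
gripper_width: 0.994
```

```bash
cat > chk.py <<'E'
from h import *
from b import *
boxes(.045,.08)
def rel(cn,z0,cx,cy):
    col,W,ray,p=cam(cn);Z=W[...,2]
    r=(np.abs(W[...,0]-cx)<.09)&(np.abs(W[...,1]-cy)<.065)
    hsv=cv2.cvtColor(col,cv2.COLOR_RGB2HSV)
    m=r&(Z>.055)&(Z<.08); print(cn,"box",m.sum(),rect(W[m][:,:2]))
    m=r&(Z>.005)&(Z<.016); print(cn,"pad",m.sum(),rect(W[m][:,:2]))
E
python3 - <<'E'
from chk import *
rel("top",0,.587,.227); rel("wrist",0,.587,.227)
plan([.424,.3757,.018],88.5)
col,W,ray,p=cam("top");cv2.imwrite("pics/t2.png",cv2.resize(col[150:290,150:350,::-1],(800,560),interpolation=cv2.INTER_CUBIC))
E
```

```text
3 [218 180  24  38 748] (array([588.3, 228.5]), 110.4, 62.4, 7.2) mean [587.2 227.5  64.4]
top box 717 (array([588.2, 229. ]), 110.5, 61.3, 6.6)
top pad 335 (array([586.8, 226.7]), 173.8, 128.9, -0.4)
wrist box 10828 (array([576.4, 229. ]), 89.9, 61.8, 6.4)
wrist pad 2944 (array([579.6, 228.7]), 119.3, 85.0, 6.2)
t 7.6 tcp [0.4554 0.335  0.1537] yaw -83.0 q7 -2.39 F [ 0.8 -0.1  0.2] grip 0.995
turn [ 0.03  8.48 -0.08] shift mm [-39.9 135.7 -32.4] rows 2.0 5.0
```

View pics/t2.png

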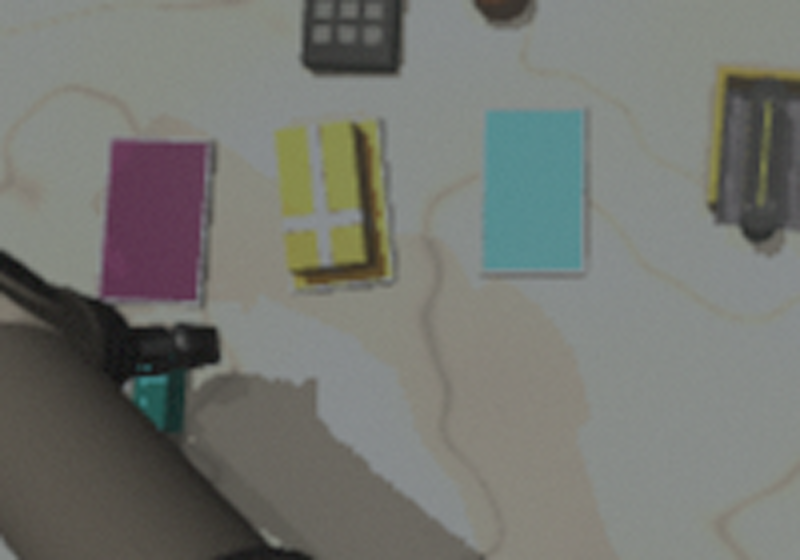

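Call:
play_rows --increments '[[[-0.01,0,0],[0,4.2,0]],[[-0.01,0,0],[0,4.2,0]],[[-0.01,0,-0.016],[0,0,0]],[[-0.01,0,-0.016],[0,0,0]],[[0,0,0],[0,0,0]],[[0,0,0],[0,0,0]]]'

```text
t: 8.13
eef_pos: [0.4264, 0.3723, 0.1532]
tool_rot: [-0.492, 0.492, -0.508, 0.508]
contact_force: [-0.0, 0.2, -0.6]
gripper_width: 0.995
```

```bash
python3 - <<'E'
from h import *
plan([.424,.3757,.018],88.5)
col,W,ray,p=cam("wrist");Z=W[...,2]
m=(Z>.045)&(Z<.07)&(np.abs(W[...,1]-.376)<.06)&(np.abs(W[...,0]-.424)<.08)
print(rect(W[m][:,:2]),"mean",np.round(1000*W[m].mean(0),1))
m=(Z>.045)&(Z<.07)&(np.abs(W[...,0]-.45)<.02)&(np.abs(W[...,1]-.376)<.06)
for a in (.42,.44,.46,.47):
    q=W[(Z>.045)&(Z<.07)&(np.abs(W[...,0]-a)<.004)&(np.abs(W[...,1]-.376)<.06)][:,1]*1000
    print(a,np.percentile(q,[1,99]) if len(q) else None)
E
```

```text
t 8.1 tcp [0.4264 0.3723 0.1532] yaw -91.8 q7 -2.62 F [-0.   0.2 -0.6] grip 0.995
turn [-0.01 -0.35  0.02] shift mm [ -3.4 135.2  -2.5] rows 1.0 4.0
(array([422.3, 378.2]), 110.8, 60.3, -2.3) mean [425.9 378.1  54.7]
0.42 [348.85480808 407.5736763 ]
0.44 [348.20127065 407.09908061]
0.46 [347.30822251 406.48322021]
0.47 [347.19392849 405.82446068]
```

Call:
play_rows --increments '[[[-0.0045,0.03,-0.003],[0,0.2,0]],[[0,0.035,0],[0,0,0]],[[0,0.035,0],[0,0,0]],[[0,0.025,0],[0,0,0]],[[0,0.01,0],[0,0,0]],[[0,0,0],[0,0,0]]]'

```text
t: 8.68
eef_pos: [0.4231, 0.3748, 0.0159]
tool_rot: [-0.489, 0.492, -0.509, 0.51]
contact_force: [0.3, -1.2, -0.2]
gripper_width: 0.995
```

Call:
play_rows --increments '[[[0,0,0],[0,0,0]],[[0,0,0],[0,0,0]],[[0,0,0],[0,0,0]],[[0,0,0],[0,0,0]],[[0,0,0],[0,0,0]],[[0,0,0],[0,0,0]],[[0,-0.02,0],[0,0,0]],[[0,-0.03,0],[0,0,0]],[[0,-0.03,0],[0,0,0]],[[0,-0.03,0],[0,0,0]],[[0,-0.02,0],[0,0,0]],[[0,0,0],[0,0,0]],[[0,0,0],[0,0,0]]]' --gripper 0.045 --grip_force 50

```text
t: 9.77
eef_pos: [0.4235, 0.3777, 0.1497]
tool_rot: [-0.492, 0.49, -0.509, 0.509]
contact_force: [-0.4, -0.5, -2.4]
gripper_width: 0.693
```

```bash
python3 - <<'E'
from h import *
held_front(.036)
plan([.5978,.0694,.118],89.5)
from b import *
pads()
E
```

```text
front z by x: [53.5 53.7 53.8 53.5 53.5] x range [-37.5  31.9] h 35.9 24316
t 9.8 tcp [0.4228 0.3768 0.1482] yaw -92.1 q7 -2.64 F [-0.2 -0.5 -2.9] grip 0.692
turn [-0.02 -1.56  0.01] shift mm [305.9  30.2 177.7] rows 1.0 11.0
padT (array([598.4,  68.5]), 125.3, 77.0, 0.5) mean [597.9  69.4] pca yaw -1.1
padG (array([591.7, 211.4]), 127.0, 45.1, 6.3) mean [612.3 213.1] pca yaw 18.2
padP (array([575.8, 371.9]), 126.2, 75.4, -2.4) mean [575. 372.] pca yaw -2.2
```

Call:
play_rows --increments '[[[0.0278,0,0.0163],[0,-0.2,0]],[[0.0278,0,0.0163],[0,-0.2,0]],[[0.0278,0,0.0163],[0,-0.2,0]],[[0.0278,0,0.0163],[0,-0.2,0]],[[0.0278,0,0.0163],[0,-0.2,0]],[[0.0278,0,0.0163],[0,-0.2,0]],[[0.0278,0,0.0163],[0,-0.2,0]],[[0.0278,0,0.0163],[0,-0.2,0]],[[0.0278,0,0.0163],[0,0,0]],[[0.0278,0,0.0163],[0,0,0]],[[0.0278,0.02,0.0163],[0,0,0]],[[0,0.02,0],[0,0,0]],[[0,0.02,0],[0,0,0]],[[0,0,0],[0,0,0]],[[0,0,0],[0,0,0]]]'

```text
t: 11.12
eef_pos: [0.5943, 0.0681, 0.0861]
tool_rot: [0.497, -0.5, 0.503, -0.501]
contact_force: [0.3, -0.5, -1.4]
gripper_width: 0.692
```

```bash
python3 - <<'E'
from h import *
c=np.load("top0.npz");col=c["color"].astype(float)
R=c["R"].T;p=-R@c["t"];K=c["intrinsics"]
def w(u,v):
    r=R@np.array([(u-K[0,2])/K[0,0],(v-K[1,2])/K[1,1],1]);return (p+r*(.01-p[2])/r[2])[:2]*1000
S=col.max(2)-col.min(2)
for n,(u,v) in dict(T=(283,198),G=(234,201),P=(188,205)).items():
    ref=np.median(S[v-8:v+8,u-5:u+5]);bg=10;th=(ref+bg)/2
    L=[];Rr=[];Tp=[];B=[]
    def cross(a):  # first subpixel crossing from centre outwards
        i=np.argmax(a<th); return i-1+(a[i-1]-th)/(a[i-1]-a[i])
    for r in range(v-13,v+14):
        L.append(w(u-cross(S[r,u-25:u+1][::-1]),r));Rr.append(w(u+cross(S[r,u:u+25]),r))
    for k in range(u-7,u+8):
        Tp.append(w(k,v-cross(S[v-35:v+1,k][::-1])));B.append(w(k,v+cross(S[v:v+35,k])))
    L,Rr,Tp,B=map(np.array,(L,Rr,Tp,B))
    f=lambda A,i:np.degrees(np.arctan(np.polyfit(A[:,i],A[:,1-i],1)[0]))
    print(n,"yaw L %.2f R %.2f"%(f(L,0),f(Rr,0)),"T %.2f B %.2f"%(-f(Tp,1),-f(B,1)),"centre",(Tp.mean(0)+B.mean(0))[0]/2,(L.mean(0)+Rr.mean(0))[1]/2,"size",(Tp-B).mean(0)[0],(L-Rr).mean(0)[1])
held_front(.036)
plan([.5996,.0694,.032],89.5)
E
```

```text
T yaw L -0.08 R -0.79 T -0.66 B -0.51 centre 597.2183676241152 69.34996512113898 size 126.41455889439212 76.90626078118811
G yaw L 6.50 R 6.37 T 6.63 B 6.42 centre 587.6262533477898 226.9510733353227 size 126.92866517451418 77.05401369505098
P yaw L -2.52 R -2.46 T -2.91 B -2.25 centre 575.2647708069588 372.03889917806475 size 125.47125863690125 75.16756156381715
front z by x: [51.9 52.  52.1 51.9 51.8] x range [-35.1  32.3] h 32.8 24074
t 11.2 tcp [0.5956 0.0686 0.0876] yaw -90.4 q7 -1.99 F [ 1.2  0.6 -1.3] grip 0.692
turn [ 0.12  0.11 -0.  ] shift mm [-0.8 55.6  4. ] rows 1.0 2.0
```

Call:
play_rows --increments '[[[-0.001,0.02,0.004],[0,0,0]],[[0,0.02,0],[0,0,0]],[[0,0.012,0],[0,0,0]],[[0,0.002,0],[0,0,0]],[[0,0.001,0],[0,0,0]],[[0,0.001,0],[0,0,0]],[[0,0,0],[0,0,0]],[[0,0,0],[0,0,0]]]'

```text
t: 11.83
eef_pos: [0.601, 0.0692, 0.0334]
tool_rot: [-0.498, 0.498, -0.502, 0.502]
contact_force: [0.4, -0.1, -2.2]
gripper_width: 0.696
```

```bash
python3 - <<'E'
from h import *
plan([.5996,.0694,.030],89.5)
E
```

```text
t 11.8 tcp [0.601  0.0692 0.0334] yaw -90.5 q7 -2.02 F [ 0.4 -0.1 -2.2] grip 0.696
turn [-0.1   0.05 -0.01] shift mm [-0.2  3.4 -1.5] rows 1.0 1.0
```

Call:
play_rows --increments '[[[0,0.001,-0.001],[0,0,0]],[[0,0.001,0],[0,0,0]],[[0,0.001,0],[0,0,0]],[[0,0,0],[0,0,0]],[[0,0,0],[0,0,0]]]'

```text
t: 12.25
eef_pos: [0.5994, 0.0691, 0.0303]
tool_rot: [-0.498, 0.498, -0.502, 0.502]
contact_force: [-2.9, -0.2, 7.2]
gripper_width: 0.694
```

Call:
play_rows --increments '[[[0,0,0],[0,0,0]],[[0,0,0],[0,0,0]],[[0,0,0],[0,0,0]],[[0,0,0],[0,0,0]],[[0,-0.02,0],[0,0,0]],[[0,-0.035,0],[0,0,0]],[[0,-0.035,0],[0,0,0]],[[0,-0.035,0],[0,0,0]],[[0,-0.035,0],[0,0,0]],[[0,-0.02,0],[0,0,0]],[[0.033,0,-0.014],[0,0,0]],[[0.033,0,-0.014],[0,0,0]],[[0.033,0,-0.014],[0,0,0]],[[0.033,0,-0.014],[0,0,0]],[[0.033,0,-0.014],[0,0,0]],[[0.033,0,-0.014],[0,0,0]],[[0.033,0,-0.014],[0,0,0]],[[0,0,0],[0,0,0]],[[0,0,0],[0,0,0]]]' --gripper 0.085

```text
t: 13.83
eef_pos: [0.4985, -0.1636, 0.2093]
tool_rot: [-0.496, 0.497, -0.503, 0.503]
contact_force: [0.2, -0.2, -0.6]
gripper_width: 0.996
```

```bash
cat > row.py <<'E'
from h import *
def row(n,save=None,zt=.08):
    col,W,ray,p=cam(n);Z=W[...,2]
    if save: cv2.imwrite(save,col[...,::-1])
    reg=(np.abs(W[...,0]-.60)<.11)&(np.abs(W[...,1]+.16)<.13)
    m=reg&(np.abs(Z-.08)<.008)
    k,lab,st,_=cv2.connectedComponentsWithStats(cv2.erode(m.astype(np.uint8),np.ones((3,3))) if n=="wrist" else m.astype(np.uint8))
    for i in range(1,k):
        if st[i,4]>60: print(n,i,st[i],rect(W[lab==i][:,:2]),"mean",np.round(1000*W[lab==i].mean(0),1))
    m=reg&(np.abs(Z-.06)<.006)&(W[...,0]>.5)
    print("rim60",m.sum(),rect(W[m][:,:2]))
    return col,W
E
python3 - <<'E'
from chk import *
rel("top",0,.5975,.0694)
from row import *
row("top");row("wrist","pics/w4.png");plan([.5,-.16,.2],84.7)
E
```

```text
3 [271 176  21  37 725] (array([599.5,  70.4]), 111.4, 61.0, -0.5) mean [597.8  69.8  64.6]
4 [218 180  24  38 746] (array([588.1, 228.6]), 111.4, 61.8, 6.2) mean [587.1 227.6  64.2]
top box 695 (array([600. ,  70.9]), 111.5, 59.7, -0.1)
top pad 367 (array([597.1,  69.5]), 177.7, 128.6, -0.1)
top 1 [335 169  12  39 343] (array([ 614. , -112.2]), 118.1, 27.7, -5.3) mean [ 613.9 -112.1   80. ]
top 2 [353 170  10  16 131] (array([ 646. , -165.5]), 47.4, 27.8, -3.2) mean [ 645.2 -166.1   79.9]
top 3 [370 171  10  17 142] (array([ 640.2, -216.4]), 50.2, 27.6, -3.2) mean [ 639.6 -216.3   80.1]
rim60 223 (array([ 615.5, -162.1]), 180.0, 129.1, 85.3)
wrist 1 [ 245    0   34  140 3988] (array([ 611.4, -111.7]), 115.2, 27.4, -5.5) mean [ 615.6 -112.1   79.8]
wrist 2 [ 299    2   38  143 3811] (array([ 607.6, -161.8]), 117.7, 26.1, -5.1) mean [ 610.9 -162.1   79.7]
wrist 3 [ 351    7   46  142 3865] (array([ 603.6, -211.7]), 117.4, 27.2, -6.3) mean [ 607.3 -212.1   79.6]
rim60 3160 (array([ 613.5, -161.2]), 182.0, 126.3, 85.8)
t 14.0 tcp [ 0.5002 -0.1596  0.2094] yaw -90.3 q7 -1.47 F [ 0.8 -0.1 -1.1] grip 0.996
turn [-0.02  4.99 -0.03] shift mm [ 0.4  9.4 -0.2] rows 1.0 1.0
```

View pics/w4.png

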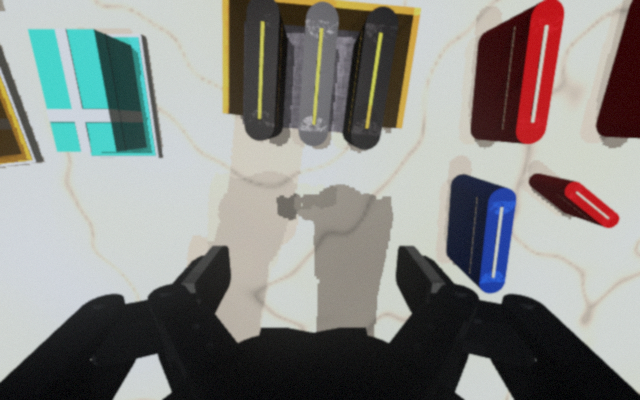

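Both boxes are centred on their pads to within about 1 mm. The view shows the row at (320,70), with middle red at (520,70) and blue at (485,230). Next I'll fit the holder frame.

```bash
python3 - <<'E'
from h import *
c=np.load("top0.npz");d=c["range_z"];K=c["intrinsics"];R=c["R"].T;p=-R@c["t"]
v,u=np.mgrid[:400,:640]
W=(np.stack([(u-K[0,2])/K[0,0],(v-K[1,2])/K[1,1],np.ones(u.shape)],-1)*d[...,None])@R.T+p
hsv=cv2.cvtColor(c["color"],cv2.COLOR_RGB2HSV)
m=(np.abs(W[...,2]-.06)<.012)&(np.abs(W[...,0]-.6)<.12)&(np.abs(W[...,1]+.16)<.12)&(hsv[...,1]>80)&(abs(hsv[...,0].astype(int)-25)<12)
q=W[m][:,:2]*1000;print(len(q),rect(q/1000))
rail=q[q[:,0]>655-(q[:,1]+162)*-.08]
a=np.polyfit(rail[:,1],rail[:,0],1);r=rail[:,0]-np.polyval(a,rail[:,1]);k=abs(r)<6
a=np.polyfit(rail[k,1],rail[k,0],1);print("rail mid x = %.1f at y=-162, yaw %.2f"%(np.polyval(a,-162),-np.degrees(np.arctan(a[0]))),k.sum())
yaw=np.radians(-5.);ex=np.array([np.cos(yaw),np.sin(yaw)]);ey=np.array([-ex[1],ex[0]])
h=np.array([610,-162.]);L=np.stack([(q-h)@ex,(q-h)@ey],1)
s=L[L[:,0]<55]
for sg in(1,-1):
    t=s[s[:,1]*sg>60];f=np.polyfit(t[:,0],t[:,1],1);print("wall",sg,np.round(t.mean(0),1),"yaw %.2f"%(np.degrees(np.arctan(f[0]))-5),len(t),t[:,0].min())
print("rail L",[np.round(np.median(L[(L[:,0]>55)&(abs(L[:,1]-b)<10)][:,0]),1) for b in(-75,-50,-25,0,25,50,75)])
for s in([614,-112.2],[609.2,-162.6],[606.5,-213]): print(np.round([(np.array(s)-h)@ex,(np.array(s)-h)@ey],1))
E
```

```text
217 (array([ 625.7, -163.7]), 178.4, 104.8, 84.8)
rail mid x = 674.9 at y=-162, yaw -4.91 106
wall 1 [ 7.8 86.5] yaw -4.69 43 -36.337008028245855
wall -1 [  7.9 -86.3] yaw -5.11 64 -36.8218868092244
rail L [np.float64(64.4), np.float64(66.2), np.float64(64.4), np.float64(65.3), np.float64(63.7), np.float64(65.2), np.float64(63.9)]
[-0.4 50. ]
[-0.7 -0.7]
[  1.  -51.1]
```

```bash
cat >> h.py <<'E'
HO=np.array([.6115,-.162]);HY=np.radians(-4.9);EX=np.array([np.cos(HY),np.sin(HY)]);EY=np.array([-EX[1],EX[0]])
def hw(x,y): return HO+x/1000*EX+y/1000*EY
def toh(xy): d=np.asarray(xy)-HO; return np.round(np.array([d@EX,d@EY])*1000,1)
E
python3 - <<'E'
from h import *
plan([.6135,-.1121,.11],-94.9)
E
```

```text
t 14.0 tcp [ 0.5002 -0.1596  0.2094] yaw -90.3 q7 -1.47 F [ 0.8 -0.1 -1.1] grip 0.996
turn [-0.02  4.59 -0.03] shift mm [-57.   99.4 108.8] rows 1.0 5.0
```

Call:
play_rows --increments '[[[0,0,0],[0,4.6,0]],[[-0.0142,0,0.0272],[0,0,0]],[[-0.0142,0,0.0272],[0,0,0]],[[-0.0142,0,0.0272],[0,0,0]],[[-0.0142,0.02,0.0272],[0,0,0]],[[0,0.03,0],[0,0,0]],[[0,0.03,0],[0,0,0]],[[0,0.02,0],[0,0,0]],[[0,0,0],[0,0,0]],[[0,0,0],[0,0,0]],[[0,0,0],[0,0,0]]]' --gripper 0.036

```text
t: 14.95
eef_pos: [0.6141, -0.1134, 0.1107]
tool_rot: [-0.478, 0.477, -0.521, 0.522]
contact_force: [0.3, 0.4, 0.3]
gripper_width: 0.42
```

```bash
python3 - <<'E'
from h import *
plan([.6135,-.1121,.063],-94.9)
col,W,ray,p=cam("wrist");o,R,yaw=state();T=(W-o["eef_pos"])@R
cv2.imwrite("pics/w5.png",col[...,::-1])
m=(np.abs(W[...,2]-.08)<.006)&(np.abs(T[...,2]-.035)<.02)
for l,h in((-75,-25),(-25,25),(25,75)):
    q=T[m][:,0]*1000;q=q[(q>l)&(q<h)];print(len(q),np.percentile(q,[1,99]) if len(q) else 0)
E
```

```text
t 14.9 tcp [ 0.6141 -0.1134  0.1107] yaw -95.0 q7 -1.72 F [0.3 0.4 0.3] grip 0.420
turn [-0.12 -0.09 -0.02] shift mm [-1.2 47.7 -0.7] rows 1.0 2.0
0 0
2713 [-15.24206612  12.05925442]
2817 [34.84644186 62.61882722]
```

View pics/w5.png

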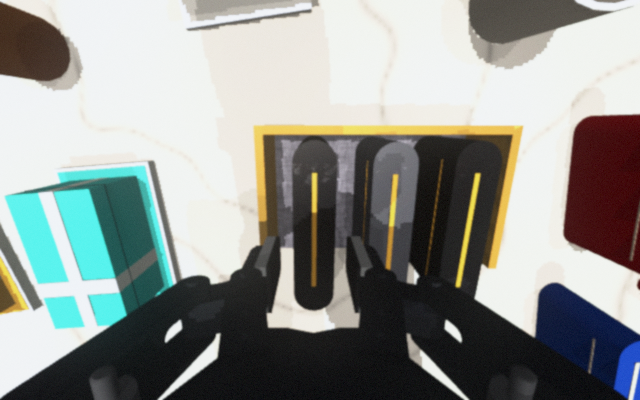

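Call:
play_rows --increments '[[[-0.0015,0.01,0],[0,0,0]],[[0,0.01,0],[0,0,0]],[[0,0.01,0],[0,0,0]],[[0,0.009,0],[0,0,0]],[[0,0.006,0],[0,0,0]],[[0,0,0],[0,0,0]],[[0,0,0],[0,0,0]]]'

```text
t: 15.58
eef_pos: [0.6127, -0.1127, 0.0637]
tool_rot: [0.477, -0.478, 0.522, -0.521]
contact_force: [1.0, 0.6, 0.6]
gripper_width: 0.421
```

Call:
play_rows --increments '[[[0,0,0],[0,0,0]],[[0,0,0],[0,0,0]],[[0,0,0],[0,0,0]],[[0,0,0],[0,0,0]],[[0,0,0],[0,0,0]]]' --gripper 0.02 --grip_force 30

```text
t: 16.0
eef_pos: [0.6131, -0.1127, 0.0645]
tool_rot: [-0.478, 0.477, -0.521, 0.522]
contact_force: [-0.5, -0.3, 0.0]
gripper_width: 0.315
```

Call:
play_rows --increments '[[[-0.003,0,0],[0,0,0]],[[-0.003,0,0],[0,0,0]],[[-0.003,0,0],[0,0,0]],[[-0.003,0,0],[0,0,0]],[[-0.003,0,0],[0,0,0]],[[-0.003,0,0],[0,0,0]],[[0,0,0],[0,0,0]],[[0,0,0],[0,0,0]]]'

```text
t: 16.67
eef_pos: [0.6149, -0.0937, 0.0644]
tool_rot: [0.478, -0.477, 0.521, -0.521]
contact_force: [-0.2, 0.5, 0.3]
gripper_width: 0.316
```

Call:
play_rows --increments '[[[0,0,0],[0,0,0]],[[0,0,0],[0,0,0]],[[0,0,0],[0,0,0]],[[0,-0.02,0],[0,0,0]],[[0,-0.03,0],[0,0,0]],[[0.03,0,0],[0,0,0]],[[0.03,0,0],[0,0,0]],[[0.03,0,0],[0,0,0]],[[0.03,0,0],[0,0,0]],[[0,0,0],[0,0,0]],[[0,0,0],[0,0,0]]]' --gripper 0.036

```text
t: 17.58
eef_pos: [0.6032, -0.2175, 0.1141]
tool_rot: [-0.476, 0.477, -0.523, 0.523]
contact_force: [-0.2, 0.4, -0.0]
gripper_width: 0.425
```

```bash
python3 - <<'E'
from h import *
plan([*(hw(-1,-51)),.063],-94.9)
col,W,ray,p=cam("wrist");o,R,yaw=state();T=(W-o["eef_pos"])@R
cv2.imwrite("pics/w6.png",col[...,::-1])
m=(np.abs(W[...,2]-.08)<.006)&(np.abs(T[...,2]-.035)<.02)&(np.abs(T[...,0])<.16)
k,lab,st,_=cv2.connectedComponentsWithStats(cv2.erode(m.astype(np.uint8),np.ones((3,3))))
for i in range(1,k):
    if st[i,4]>300:q=T[lab==i];print(st[i],np.round(1000*np.percentile(q[:,0],[1,99]),1),toh(W[lab==i][:,:2].mean(0)))
E
```

```text
t 17.6 tcp [ 0.6032 -0.2175  0.1141] yaw -95.3 q7 -1.55 F [-0.2  0.4 -0. ] grip 0.425
turn [ 0.02 -0.43  0.07] shift mm [-5.  51.1  2.6] rows 1.0 2.0
[  95  145   55   61 2689] [-135.8 -108.4] [32.6 67.7]
[ 206  145   47   61 2430] [-66.  -39.1] [32.3 -1.2]
[ 288  145   42   60 2365] [-15.1  11.1] [ 32.  -51.5]
[ 507  144   51   61 2730] [125.3 155.9] [  32.1 -193.5]
```

```bash
python3 - <<'E'
from h import *
plan([*(hw(-1,-51.3)),.063],-94.9)
E
```

```text
t 17.6 tcp [ 0.6037 -0.215   0.1141] yaw -95.2 q7 -1.55 F [0.5 0.5 0.8] grip 0.421
turn [ 0.01 -0.26 -0.01] shift mm [-2.1 51.1  2.2] rows 1.0 2.0
```

Call:
play_rows --increments '[[[-0.002,0.01,0.002],[0,-0.2,0]],[[0,0.01,0],[0,0,0]],[[0,0.01,0],[0,0,0]],[[0,0.01,0],[0,0,0]],[[0,0.01,0],[0,0,0]],[[0,0,0],[0,0,0]],[[0,0,0],[0,0,0]]]'

```text
t: 18.22
eef_pos: [0.6056, -0.2121, 0.0631]
tool_rot: [0.478, -0.479, 0.521, -0.52]
contact_force: [0.3, -1.3, 0.1]
gripper_width: 0.421
```

Call:
play_rows --increments '[[[0,0,0],[0,0,0]],[[0,0,0],[0,0,0]],[[0,0,0],[0,0,0]],[[0,0,0],[0,0,0]],[[0,0,0],[0,0,0]]]' --gripper 0.02

```text
t: 18.63
eef_pos: [0.6062, -0.2125, 0.0645]
tool_rot: [-0.478, 0.478, -0.521, 0.521]
contact_force: [-0.0, 0.7, -2.4]
gripper_width: 0.319
```

Call:
play_rows --increments '[[[0.003,0,0],[0,0,0]],[[0.003,0,0],[0,0,0]],[[0.003,0,0],[0,0,0]],[[0.003,0,0],[0,0,0]],[[0.003,0,0],[0,0,0]],[[0.002,0,0],[0,0,0]],[[0,0,0],[0,0,0]],[[0,0,0],[0,0,0]]]'

```text
t: 19.3
eef_pos: [0.6048, -0.2297, 0.0643]
tool_rot: [-0.478, 0.478, -0.521, 0.521]
contact_force: [0.6, -0.2, -1.7]
gripper_width: 0.317
```

Call:
play_rows --increments '[[[0,0,0],[0,0,0]],[[0,0,0],[0,0,0]],[[0,0,0],[0,0,0]],[[0,-0.02,0],[0,0,0]],[[0,-0.03,0],[0,0,0]],[[0,-0.03,-0.02],[0,0,0]],[[0.02,0,-0.02],[0,0,0]],[[0.03,0,-0.01],[0,0,0]],[[0.03,0,0],[0,0,0]],[[0.03,0,0],[0,0,0]],[[0,0,0],[0,0,0]],[[0,0,0],[0,0,0]]]' --gripper 0.05

```text
t: 20.3
eef_pos: [0.5448, -0.3372, 0.1444]
tool_rot: [-0.477, 0.478, -0.521, 0.522]
contact_force: [1.3, 1.2, -0.1]
gripper_width: 0.584
```

```bash
cat > rd.py <<'E'
from h import *
def cases(n,save=None,y0=-.42,y1=-.05):
    col,W,ray,p=cam(n);Z=W[...,2]
    if save: cv2.imwrite(save,col[...,::-1])
    m=(np.abs(Z-.08)<.009)&(W[...,1]>y0)&(W[...,1]<y1)&(W[...,0]>.36)&(W[...,0]<.75)
    k,lab,st,_=cv2.connectedComponentsWithStats(m.astype(np.uint8))
    for i in range(1,k):
        if st[i,4]>(90 if n=="top" else 900):
            r=rect(W[lab==i][:,:2]);print(n,st[i],r,"hold",toh(np.array(r[0])/1000),"mean",toh(W[lab==i][:,:2].mean(0)),col[lab==i].mean(0).astype(int))
E
python3 - <<'E'
from rd import *
get_obs();cases("top");cases("wrist");plan([.577,-.361,.02],93.3)
from b import *
boxes(.045,.08)
E
```

```text
top [329 168  11  39 343] (array([616.8, -93.3]), 117.8, 27.9, -5.0) hold [-0.6 68.9] mean [-1.2 68.9] [72 72 64]
top [416 169  11  22 151] (array([ 637.3, -358.3]), 65.0, 30.1, -2.1) hold [  42.5 -193.4] mean [  47.4 -190.5] [119  62  61]
top [352 170  11  39 347] (array([ 610. , -162.7]), 117.3, 28.2, -5.1) hold [-1.4 -0.8] mean [-1.9 -0.7] [91 92 87]
top [374 171  11  40 353] (array([ 605. , -229.6]), 120.0, 28.5, -5.5) hold [ -0.7 -67.9] mean [ -1.8 -67.6] [64 64 56]
wrist [ 315   35   54  173 6573] (array([ 608.2, -360. ]), 119.7, 28.1, 2.9) hold [  13.6 -197.6] mean [  17.8 -197. ] [230  93  97]
wrist [ 136   62   59  167 6855] (array([ 602.6, -228.9]), 119.7, 29.7, -5.9) hold [ -3.2 -67.4] mean [  1.  -69.1] [63 58 46]
wrist [  37   64   76  166 7466] (array([ 607.2, -162.1]), 119.4, 31.0, -5.0) hold [-4.3 -0.5] mean [ 0.3 -2.9] [99 97 93]
wrist [   0  122   27  107 1607] (array([ 592.8, -103.6]), 81.8, 13.8, -15.2) hold [-23.6  56.6] mean [-31.8  57.6] [26 26 27]
wrist [ 319  254   41   75 2311] (array([ 472.3, -348.5]), 68.4, 28.1, 3.2) hold [-122.8 -197.7] mean [-120.5 -197.4] [ 55  70 130]
t 20.4 tcp [ 0.5461 -0.3336  0.1443] yaw -94.8 q7 -1.32 F [ 0.3  0.6 -0.7] grip 0.588
turn [-0.02 -8.09 -0.05] shift mm [ 29.2 124.3  29.3] rows 2.0 4.0
3 [271 176  21  37 721] (array([599.1,  70.6]), 110.9, 61.0, -0.8) mean [597.6  70.   64.6]
4 [218 180  24  38 744] (array([588.1, 229. ]), 111.0, 61.5, 6.6) mean [587.2 227.7  64.4]
```

```bash
python3 - <<'E'
from h import *
plan([.5758,-.3621,.02],93.0)
E
```

```text
t 20.4 tcp [ 0.5463 -0.3329  0.1443] yaw -94.7 q7 -1.32 F [-0.1  0.5  0.8] grip 0.588
turn [-0.02 -7.72 -0.06] shift mm [ 30.7 124.3  27.9] rows 2.0 4.0
```

Call:
play_rows --increments '[[[0,0,0],[0,-3.9,0]],[[0,0,0],[0,-3.9,0]],[[0.0155,0,0.014],[0,0,0]],[[0.0155,0,0.014],[0,0,0]],[[0,0,0],[0,0,0]],[[0,0.03,0],[0,0,0]],[[0,0.03,0],[0,0,0]],[[0,0.03,0],[0,0,0]],[[0,0.02,0],[0,0,0]],[[0,0.014,0],[0,0,0]],[[0,0,0],[0,0,0]],[[0,0,0],[0,0,0]]]'

```text
t: 21.45
eef_pos: [0.5755, -0.3632, 0.0203]
tool_rot: [0.513, -0.513, 0.487, -0.486]
contact_force: [0.3, -0.3, 0.1]
gripper_width: 0.583
```

Call:
play_rows --increments '[[[0,0,0],[0,0,0]],[[0,0,0],[0,0,0]],[[0,0,0],[0,0,0]],[[0,0,0],[0,0,0]],[[0,0,0],[0,0,0]],[[0,0,0],[0,0,0]],[[0,-0.02,0],[0,0,0]],[[0,-0.03,0],[0,0,0]],[[0,-0.03,0],[0,0,0]],[[0,-0.02,0],[0,0,0]],[[0,0,0],[0,0,0]]]' --gripper 0.015 --grip_force 80

```text
t: 22.37
eef_pos: [0.5781, -0.3659, 0.1263]
tool_rot: [0.513, -0.512, 0.484, -0.49]
contact_force: [1.3, 0.0, -1.1]
gripper_width: 0.321
```

```bash
python3 - <<'E'
from h import *
plan([*hw(-168,-34.3),.12],-94.9)
E
```

```text
t 22.4 tcp [ 0.5781 -0.3659  0.1263] yaw -87.1 q7 -1.18 F [ 1.3  0.  -1.1] grip 0.321
turn [-0.46  7.82  0.25] shift mm [-171.7    6.3 -152.1] rows 2.0 7.0
```

Call:
play_rows --increments '[[[0,0,0],[0,3.9,0]],[[0,0,0],[0,3.9,0]],[[-0.0215,0,-0.019],[0,0,0]],[[-0.0215,0,-0.019],[0,0,0]],[[-0.0215,0,-0.019],[0,0,0]],[[-0.0215,0,-0.019],[0,0,0]],[[-0.0215,0,-0.019],[0,0,0]],[[-0.0215,0,-0.019],[0,0,0]],[[-0.0215,0,-0.019],[0,0,0]],[[-0.0215,0,-0.019],[0,0,0]],[[0,0.03,0],[0,0,0]],[[0,0.03,0],[0,0,0]],[[0,0.02,0],[0,0,0]],[[0,0,0],[0,0,0]],[[0,0,0],[0,0,0]]]'

```text
t: 23.62
eef_pos: [0.4373, -0.1797, 0.0397]
tool_rot: [0.478, -0.479, 0.522, -0.52]
contact_force: [0.0, 0.2, -0.4]
gripper_width: 0.318
```

```bash
python3 - <<'E'
from h import *
o0=get_obs()
col,W,ray,p=cam("wrist");R=Rt(o0).as_matrix();T=(W-o0["eef_pos"])@R
cv2.imwrite("pics/w7.png",col[...,::-1])
hsv=cv2.cvtColor(col,cv2.COLOR_RGB2HSV)
m=((hsv[...,0]<8)|(hsv[...,0]>172))&(hsv[...,1]>100)&(np.abs(T[...,0])<.03)&(T[...,2]>-.03)&(T[...,2]<.12)
q=T[m];top=q[-q[:,1]>np.percentile(-q[:,1],60)-.004]
print(len(q),"top h",np.percentile(-q[:,1],[10,50,90]),"zmax",np.percentile(q[:,2],99.8),rect(top[:,[0,2]]))
a=np.polyfit(top[:,2],-top[:,1],1);print("pitch deg",np.degrees(np.arctan(a[0])))
plan([*hw(-168,-34.3),.0225],-94.9); print(toh(get_obs()["eef_pos"][:2]))
E
```

```text
24243 top h [0.05631624 0.05714215 0.05797392] zmax 0.11158709559604195 (array([-7.9, 41.6]), 96.1, 55.2, -77.5)
pitch deg -1.9242360206652798
t 23.7 tcp [ 0.4384 -0.1801  0.0407] yaw -94.8 q7 -1.58 F [ 0.6  0.8 -1.7] grip 0.317
turn [ 0.01  0.05 -0.  ] shift mm [ 1.5 18.2  2.9] rows 1.0 1.0
[-170.9  -32.8]
```

View pics/w7.png

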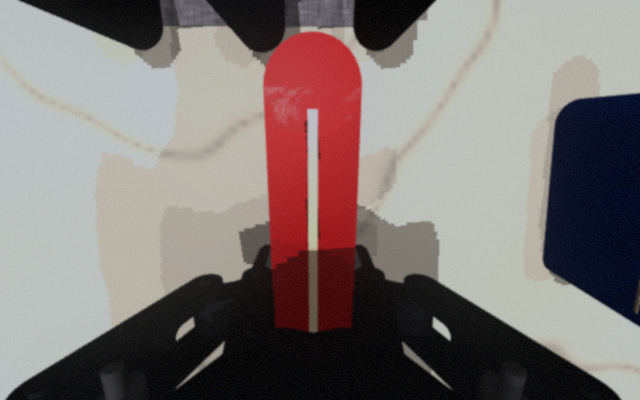

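Call:
play_rows --increments '[[[0.0015,0.008,0],[0,0,0]],[[0,0.006,0],[0,0,0]],[[0,0.003,0],[0,0,0]],[[0,0,0],[0,0,0]],[[0,0,0],[0,0,0]]]'

```text
t: 24.08
eef_pos: [0.4382, -0.1816, 0.0233]
tool_rot: [0.478, -0.478, 0.521, -0.521]
contact_force: [0.3, 0.8, -1.4]
gripper_width: 0.321
```

Call:
play_rows --increments '[[[0,0,0.008],[0,0,0]],[[0,0,0.008],[0,0,0]],[[0,0,0.008],[0,0,0]],[[0,0,0.008],[0,0,0]],[[0,0,0.008],[0,0,0]],[[0,0,0],[0,0,0]],[[0,0,0],[0,0,0]]]'

```text
t: 24.67
eef_pos: [0.4786, -0.1849, 0.0232]
tool_rot: [-0.479, 0.478, -0.521, 0.521]
contact_force: [-0.4, -0.4, -1.5]
gripper_width: 0.318
```

```bash
python3 - <<'E'
from rd import *
plan([*hw(-72,-34.3),.0225],-94.9); print(toh(get_obs()["eef_pos"][:2]))
cases("top");cases("wrist","pics/w8.png")
E
```

```text
t 24.7 tcp [ 0.4786 -0.1849  0.0232] yaw -94.8 q7 -1.60 F [-0.4 -0.4 -1.5] grip 0.318
turn [-0.01  0.07 -0.  ] shift mm [ 0.2  0.7 58.4] rows 1.0 2.0
[-130.4  -34.1]
top [329 168  11  39 342] (array([617.3, -93.3]), 117.8, 27.9, -5.0) hold [-0.1 68.9] mean [-0.9 68.8] [71 71 63]
top [352 170  11  39 334] (array([ 610.2, -162.7]), 116.7, 28.0, -5.0) hold [-1.2 -0.8] mean [ 0.7 -0.4] [88 89 83]
top [374 171  11  37 333] (array([ 608.6, -230.1]), 111.7, 28.5, -5.1) hold [  2.9 -68.1] mean [  1.2 -67.7] [65 65 58]
top [415 222  13  41 383] (array([ 448.9, -351.1]), 118.9, 29.6, 3.5) hold [-145.9 -202.3] mean [-146.5 -201.6] [ 64  80 117]
wrist [   0    0   34  122 2909] (array([ 568.9, -101. ]), 35.8, 10.2, -22.4) hold [-47.7  57.1] mean [-47.6  56.3] [11 11 12]
wrist [  140     0   117   126 12382] (array([ 564., -159.]), 33.6, 30.2, -0.6) hold [-47.6  -1.1] mean [-46.4  -1.4] [107 105 103]
wrist [  379     0   120   123 12211] (array([ 559.1, -225.1]), 33.5, 29.2, -6.7) hold [-46.8 -67.3] mean [-46.1 -66.4] [45 43 38]
wrist [  147    31   332   337 34366] (array([ 516.9, -186.1]), 105.7, 105.3, 85.7) hold [-92.2 -32.1] mean [-94.  -32.3] [145  53  55]
```

Call:
play_rows --increments '[[[0,0,0.007],[0,0,0]],[[0,0,0.007],[0,0,0]],[[0,0,0.007],[0,0,0]],[[0,0,0.007],[0,0,0]],[[0,0,0.007],[0,0,0]],[[0,0,0.007],[0,0,0]],[[0,0,0.007],[0,0,0]],[[0,0,0.006],[0,0,0]],[[0,0.002,0],[0,0,0]],[[0,0,0],[0,0,0]],[[0,0,0],[0,0,0]]]'

```text
t: 25.68
eef_pos: [0.5349, -0.1896, 0.0224]
tool_rot: [-0.479, 0.478, -0.52, 0.522]
contact_force: [1.6, 0.7, 4.7]
gripper_width: 0.32
```

Call:
play_rows --increments '[[[0,0,0],[0,0,0]],[[0,0,0],[0,0,0]],[[0,0,0],[0,0,0]],[[0,0,0],[0,0,0]],[[0,-0.02,0],[0,0,0]],[[0,-0.03,0],[0,0,0]],[[0,-0.03,0],[0,0,0]],[[0,0,-0.028],[0,0,0]],[[0,0,-0.028],[0,0,0]],[[0,0,0],[0,0,0]],[[0,0,0],[0,0,0]]]' --gripper 0.038

```text
t: 26.6
eef_pos: [0.4753, -0.1851, 0.1013]
tool_rot: [0.478, -0.479, 0.521, -0.521]
contact_force: [-0.1, -0.3, 0.4]
gripper_width: 0.446
```

Call:
play_rows --increments '[[[0,0,0],[0,0,0]],[[0,0,0],[0,0,0]],[[0,0.03,0],[0,0,0]],[[0,0.03,0],[0,0,0]],[[0,0.015,0],[0,0,0]],[[0,0,0],[0,0,0]],[[0,0,0],[0,0,0]]]' --gripper 0.01 --grip_force 60

```text
t: 27.18
eef_pos: [0.4773, -0.1844, 0.0257]
tool_rot: [0.478, -0.479, 0.521, -0.52]
contact_force: [1.1, 0.0, 0.3]
gripper_width: 0.117
```

```bash
python3 - <<'E'
from rd import *
plan([*hw(-72,-34.3),.025],-94.9); print(toh(get_obs()["eef_pos"][:2]))
cases("top");cases("wrist","pics/w8.png")
E
```

```text
t 27.2 tcp [ 0.4773 -0.1844  0.0257] yaw -94.8 q7 -1.60 F [1.1 0.  0.3] grip 0.117
turn [ 0.09  0.09 -0.04] shift mm [ 0.5  0.7 59.8] rows 1.0 2.0
[-131.8  -33.8]
top [329 168  11  39 342] (array([617.1, -93.3]), 118.3, 27.9, -5.0) hold [-0.3 68.9] mean [-1.3 68.8] [71 71 63]
top [352 170  21  39 557] (array([ 609.4, -178.4]), 117.8, 59.5, -4.7) hold [ -0.7 -16.5] mean [ -7.2 -13.1] [102  80  77]
top [374 171  11  37 339] (array([ 609.5, -229.7]), 111.6, 28.3, -5.2) hold [  3.8 -67.6] mean [  2.2 -67.6] [66 66 58]
top [415 222  13  41 379] (array([ 448.8, -350.9]), 118.7, 29.5, 3.1) hold [-146.  -202.1] mean [-146.8 -201.7] [ 64  79 117]
wrist [   0    0   45  122 4256] (array([ 569.7, -100.5]), 37.5, 10.9, -22.2) hold [-46.9  57.7] mean [-46.8  56.7] [13 13 14]
wrist [  148     0   111   120 11278] (array([ 566.4, -158.6]), 34.7, 29.1, -5.1) hold [-45.2  -0.5] mean [-44.9  -1.6] [102 100  98]
wrist [  262     0   101   242 21362] (array([ 542.3, -188.4]), 72.4, 28.4, -4.5) hold [-66.7 -32.2] mean [-61.7 -32.2] [207  69  73]
wrist [  378     0   114   117 11069] (array([ 561. , -225.2]), 33.3, 29.2, -6.3) hold [-44.9 -67.3] mean [-44.4 -66.3] [45 42 38]
wrist [ 174  267  123   86 3807] (array([ 481.9, -157.2]), 39.0, 25.2, 85.9) hold [-129.5   -6.3] mean [-126.4   -4.9] [30 29 28]
wrist [ 329  268  122   84 3828] (array([ 477.1, -208.8]), 38.7, 24.9, 84.8) hold [-129.9  -58.1] mean [-126.3  -59.7] [24 23 23]
```

View pics/w8.png

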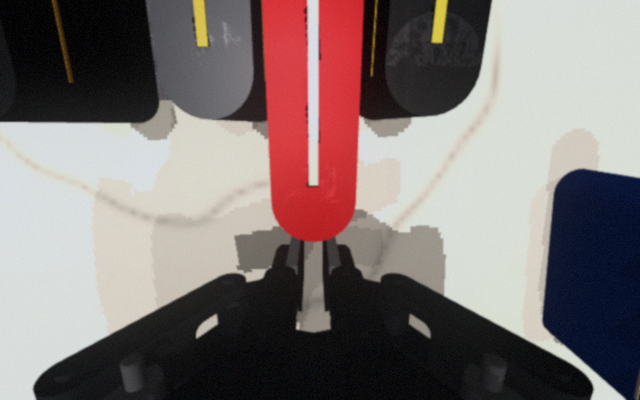

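Call:
play_rows --increments '[[[0.0005,0,0.006],[0,0,0]],[[0,0,0.006],[0,0,0]],[[0,0,0.004],[0,0,0]],[[0,0,0.004],[0,0,0]],[[0,0,0.004],[0,0,0]],[[0,0,0.004],[0,0,0]],[[0,0,0.004],[0,0,0]],[[0,0,0.004],[0,0,0]],[[0,0,0.004],[0,0,0]],[[0,0,0.004],[0,0,0]],[[0,0,0.004],[0,0,0]],[[0,0,0.004],[0,0,0]],[[0,0,0.003],[0,0,0]],[[0,0,0],[0,0,0]],[[0,0,0],[0,0,0]]]'

```text
t: 28.53
eef_pos: [0.5322, -0.19, 0.0263]
tool_rot: [-0.479, 0.478, -0.521, 0.521]
contact_force: [-0.9, 0.4, -0.2]
gripper_width: 0.113
```

```bash
python3 - <<'E'
from rd import *
plan([*hw(-72,-34.3),.025],-94.9); print(toh(get_obs()["eef_pos"][:2]))
cases("top")
E
```

```text
t 28.5 tcp [ 0.5322 -0.19    0.0263] yaw -94.8 q7 -1.60 F [-0.9  0.4 -0.2] grip 0.113
turn [-0.03  0.06 -0.  ] shift mm [-0.3  1.3  4.7] rows 1.0 1.0
[-76.7 -34.6]
top [329 168  11  39 340] (array([617.6, -93.4]), 119.2, 27.8, -5.0) hold [ 0.2 68.9] mean [-0.9 68.9] [71 71 63]
top [352 170  21  38 300] (array([ 610.7, -178.2]), 115.3, 58.4, -5.0) hold [  0.6 -16.2] mean [ 24.2 -11. ] [100  77  75]
top [375 171  10  15 133] (array([ 643.1, -232.1]), 45.0, 27.5, -2.7) hold [ 37.5 -67.1] mean [ 36.  -67.7] [66 66 58]
top [415 222  13  41 385] (array([ 449. , -350.9]), 119.1, 30.4, 3.3) hold [-145.8 -202.1] mean [-146.3 -201.5] [ 64  79 117]
```

Continue in small steps until the rail resists.

Call:
play_rows --increments '[[[0,0,0.002],[0,0,0]],[[0,0,0.002],[0,0,0]],[[0,0,0.001],[0,0,0]],[[0,0,0],[0,0,0]],[[0,0,0],[0,0,0]]]'

```text
t: 29.0
eef_pos: [0.535, -0.1903, 0.0258]
tool_rot: [0.478, -0.479, 0.522, -0.52]
contact_force: [-4.8, 1.5, 0.4]
gripper_width: 0.115
```

Call:
play_rows --increments '[[[0,0,0.001],[0,0,0]],[[0,0,0.001],[0,0,0]],[[0,0,0],[0,0,0]],[[0,0,0],[0,0,0]]]'

```text
t: 29.33
eef_pos: [0.5349, -0.1903, 0.0252]
tool_rot: [0.477, -0.48, 0.523, -0.519]
contact_force: [-8.8, 0.6, 2.2]
gripper_width: 0.116
```

Call:
play_rows --increments '[[[0,0,-0.01],[0,0,0]],[[0,0,-0.02],[0,0,0]],[[0,-0.03,0],[0,0,0]],[[0,-0.035,0],[0,0,0]],[[0,-0.035,0],[0,0,0]],[[0,-0.02,0],[0,0,0]],[[0.028,0,-0.025],[0,0,0]],[[0.028,0,-0.02],[0,0,0]],[[0.028,0,-0.02],[0,0,0]],[[0.028,0,-0.02],[0,0,0]],[[0.028,0,0],[0,-4,0]],[[0.028,0,0],[0,-4,0]],[[0,0,0],[0,0,0]],[[0,0,0],[0,0,0]],[[0,0,0],[0,0,0]]]' --gripper 0.05

```text
t: 30.58
eef_pos: [0.4124, -0.3478, 0.1464]
tool_rot: [0.514, -0.513, 0.486, -0.486]
contact_force: [-0.2, 0.8, -0.5]
gripper_width: 0.583
```

```bash
python3 - <<'E'
from rd import *
plan([.416,-.3528,.02],93.2)
cases("top");cases("wrist","pics/w9.png")
E
```

```text
t 30.6 tcp [ 0.4124 -0.3478  0.1464] yaw -86.9 q7 -1.03 F [-0.2  0.8 -0.5] grip 0.583
turn [-0.06 -0.07 -0.  ] shift mm [  5.2 126.4   3.4] rows 1.0 4.0
top [329 168  11  39 339] (array([617.7, -93.3]), 119.5, 27.9, -5.0) hold [ 0.3 69. ] mean [-0.9 68.8] [71 71 63]
top [352 169  21  41 700] (array([ 610.2, -178.6]), 122.2, 59.8, -4.6) hold [  0.1 -16.7] mean [ -0.4 -16.5] [108  80  77]
top [374 171  11  39 353] (array([ 606.8, -229.5]), 117.8, 28.3, -5.2) hold [  1.1 -67.7] mean [  0.9 -67.7] [67 66 59]
top [415 222  11  27 217] (array([ 470.1, -349.5]), 76.8, 28.8, 2.9) hold [-124.9 -198.9] mean [-122.9 -197.4] [ 62  74 106]
wrist [ 303   86   40  159 5649] (array([ 446., -350.]), 119.3, 28.0, 3.2) hold [-148.8 -201.4] mean [-144.7 -200.8] [ 63  83 141]
```

View pics/w9.png

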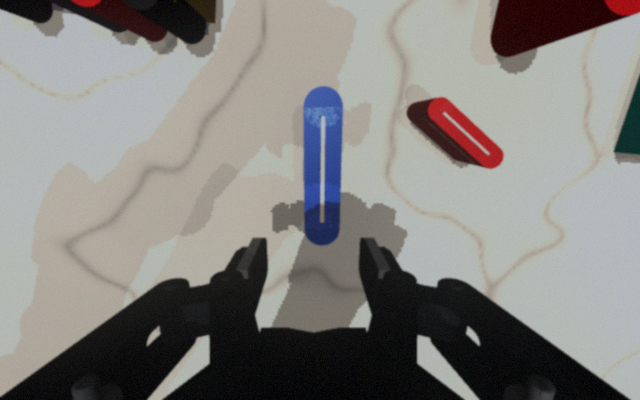

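Call:
play_rows --increments '[[[0.0045,0.03,0.002],[0,0,0]],[[0,0.03,0],[0,0,0]],[[0,0.03,0],[0,0,0]],[[0,0.02,0],[0,0,0]],[[0,0.015,0],[0,0,0]],[[0,0,0],[0,0,0]],[[0,0,0],[0,0,0]]]'

```text
t: 31.27
eef_pos: [0.4144, -0.3514, 0.021]
tool_rot: [0.514, -0.514, 0.486, -0.485]
contact_force: [0.2, 0.7, 0.4]
gripper_width: 0.584
```

Call:
play_rows --increments '[[[0,0,0],[0,0,0]],[[0,0,0],[0,0,0]],[[0,0,0],[0,0,0]],[[0,0,0],[0,0,0]],[[0,0,0],[0,0,0]],[[0,0,0],[0,0,0]],[[0,-0.01,0],[0,0,0]],[[0,-0.01,0],[0,0,0]],[[0,0,0],[0,0,0]],[[0,0,0],[0,0,0]]]' --gripper 0.015 --grip_force 80

```text
t: 32.1
eef_pos: [0.4146, -0.3533, 0.0423]
tool_rot: [0.514, -0.513, 0.485, -0.487]
contact_force: [0.1, -0.6, -2.6]
gripper_width: 0.322
```

```bash
python3 - <<'E'
from h import *
plan([*hw(-168,34),.0435],-94.9)
E
```

```text
t 32.1 tcp [ 0.4146 -0.3533  0.0423] yaw -86.9 q7 -1.08 F [ 0.1 -0.6 -2.6] grip 0.322
turn [-0.08  8.03  0.07] shift mm [-241.4   -1.2   11.9] rows 2.0 7.0
```

Call:
play_rows --increments '[[[0,0,0],[0,4,0]],[[0,0,0],[0,4,0]],[[-0.0302,0,0],[0,0,0]],[[-0.0302,0,0],[0,0,0]],[[-0.0302,0,0],[0,0,0]],[[-0.0302,0,0],[0,0,0]],[[-0.0302,0,0],[0,0,0]],[[-0.0302,0,0],[0,0,0]],[[-0.0302,0,0],[0,0,0]],[[-0.0302,0,0],[0,0,0]],[[0,0,0.012],[0,0,0]],[[0,0.01,0],[0,0,0]],[[0,0.008,0],[0,0,0]],[[0,0,0],[0,0,0]],[[0,0,0],[0,0,0]]]'

```text
t: 33.35
eef_pos: [0.4456, -0.1142, 0.0223]
tool_rot: [0.477, -0.478, 0.521, -0.521]
contact_force: [-0.1, -0.4, -2.1]
gripper_width: 0.321
```

```bash
python3 - <<'E'
from rd import *
plan([*hw(-168,34),.0230],-94.9); print(toh(get_obs()["eef_pos"][:2]))
cases("top");cases("wrist","pics/w10.png")
E
```

```text
t 33.4 tcp [ 0.4456 -0.1142  0.0223] yaw -95.0 q7 -1.70 F [-0.1 -0.4 -2.1] grip 0.321
turn [ 0.08 -0.06  0.02] shift mm [-0.5 -0.7  1.4] rows 1.0 1.0
[-169.4   33.5]
top [329 168  11  40 341] (array([616.6, -93.2]), 119.8, 27.9, -5.0) hold [-0.8 69. ] mean [-1.1 68.9] [70 70 62]
top [352 169  21  41 700] (array([ 610.4, -178.8]), 121.7, 59.9, -5.1) hold [  0.3 -16.8] mean [ -0.3 -16.6] [107  79  76]
top [374 171  11  39 354] (array([ 606.4, -229.6]), 117.9, 28.7, -4.8) hold [  0.7 -67.8] mean [  0.6 -67.6] [66 66 59]
wrist [  145    34   339   336 34384] (array([ 484.1, -116. ]), 107.0, 104.4, 85.1) hold [-130.9   34.9] mean [-132.9   35.1] [ 46  63 107]
```

Call:
play_rows --increments '[[[-0.0005,0,0.007],[0,0,0]],[[0,0,0.007],[0,0,0]],[[0,0,0.007],[0,0,0]],[[0,0,0.007],[0,0,0]],[[0,0,0.007],[0,0,0]],[[0,0,0.007],[0,0,0]],[[0,0,0.007],[0,0,0]],[[0,0,0],[0,0,0]]]'

```text
t: 34.12
eef_pos: [0.4976, -0.1166, 0.0235]
tool_rot: [-0.479, 0.478, -0.52, 0.521]
contact_force: [-0.1, 0.5, -2.9]
gripper_width: 0.32
```

Call:
play_rows --increments '[[[0,0,0.007],[0,0,0]],[[0,0,0.007],[0,0,0]],[[0,0,0.007],[0,0,0]],[[0,0,0.007],[0,0,0]],[[0,0,0.007],[0,0,0]],[[0,0,0.007],[0,0,0]],[[0,0,0.004],[0,0,0]],[[0,0.001,0],[0,0,0]],[[0,0,0],[0,0,0]],[[0,0,0],[0,0,0]]]'

```text
t: 34.95
eef_pos: [0.5411, -0.1206, 0.0222]
tool_rot: [0.478, -0.478, 0.521, -0.521]
contact_force: [-0.5, -0.2, -2.1]
gripper_width: 0.317
```

Call:
play_rows --increments '[[[0.001,0.001,0],[0,0,0]],[[0,0.001,0],[0,0,0]],[[0,0,0],[0,0,0]],[[0,0,0],[0,0,0]]]'

```text
t: 35.28
eef_pos: [0.5411, -0.1206, 0.0221]
tool_rot: [0.479, -0.478, 0.521, -0.52]
contact_force: [-8.0, 4.1, 20.0]
gripper_width: 0.316
```

Call:
play_rows --increments '[[[0,0,0],[0,0,0]],[[0,0,0],[0,0,0]],[[0,0,0],[0,0,0]],[[0,0,0],[0,0,0]],[[0,-0.02,0],[0,0,0]],[[0,-0.03,0],[0,0,0]],[[0,-0.03,0],[0,0,0]],[[0,0,-0.028],[0,0,0]],[[0,0,-0.028],[0,0,0]],[[0,0,0],[0,0,0]],[[0,0,0],[0,0,0]]]' --gripper 0.038

```text
t: 36.2
eef_pos: [0.4842, -0.117, 0.1004]
tool_rot: [0.478, -0.479, 0.521, -0.521]
contact_force: [0.3, -0.4, -0.3]
gripper_width: 0.448
```

Call:
play_rows --increments '[[[0,0,0],[0,0,0]],[[0,0,0],[0,0,0]],[[0,0.03,0],[0,0,0]],[[0,0.03,0],[0,0,0]],[[0,0.016,0],[0,0,0]],[[0,0,0],[0,0,0]],[[0,0,0],[0,0,0]]]' --gripper 0.01 --grip_force 60

```text
t: 36.78
eef_pos: [0.4855, -0.1165, 0.0236]
tool_rot: [0.478, -0.479, 0.521, -0.52]
contact_force: [-0.3, -0.2, 0.2]
gripper_width: 0.119
```

```bash
python3 - <<'E'
from rd import *
plan([*hw(-74,34.3),.025],-94.9); print(toh(get_obs()["eef_pos"][:2]))
cases("top");cases("wrist","pics/w11.png")
E
```

```text
t 36.8 tcp [ 0.4855 -0.1165  0.0236] yaw -94.8 q7 -1.70 F [-0.3 -0.2  0.2] grip 0.119
turn [ 0.1   0.07 -0.02] shift mm [ 0.2 -1.4 55.4] rows 1.0 2.0
[-129.4   34.5]
top [329 167  11  40 330] (array([619. , -93.1]), 120.1, 27.8, -5.8) hold [ 1.6 69.3] mean [ 3.  69.2] [71 70 62]
top [352 169  21  41 656] (array([ 610.6, -178.7]), 122.3, 59.9, -4.5) hold [  0.5 -16.7] mean [  3.  -17.2] [108  78  76]
top [374 171  11  39 351] (array([ 606.4, -229.6]), 118.5, 28.6, -5.5) hold [  0.7 -67.8] mean [  0.7 -67.6] [66 66 59]
top [339 182  11  23 208] (array([ 598.3, -123.9]), 70.0, 27.9, -4.7) hold [-16.4  36.8] mean [-18.   36.8] [ 69  84 118]
wrist [  136     0   115   124 12025] (array([573.8, -88.6]), 34.7, 29.5, -4.2) hold [-43.8  69.9] mean [-43.3  69. ] [58 56 52]
wrist [  258     0   105   252 22670] (array([ 548.8, -119.5]), 74.6, 28.5, -5.0) hold [-66.1  37. ] mean [-60.7  36.9] [ 75 107 192]
wrist [  384     0   256   134 30171] (array([ 564.1, -185.1]), 82.1, 37.7, 85.2) hold [-45.3 -27.1] mean [-44.2 -21.6] [126  55  57]
wrist [ 166  271  130   86 3975] (array([490.8, -88.1]), 40.4, 27.4, 85.0) hold [-126.6   63.3] mean [-124.   65.] [30 29 29]
wrist [ 330  271  130   87 4004] (array([ 486.2, -142.1]), 40.5, 27.4, 85.0) hold [-126.5    9.1] mean [-124.     7.3] [24 24 25]
```

Call:
play_rows --increments '[[[-0.0023,-0.002,0.006],[0,0,0]],[[0,0,0.006],[0,0,0]],[[0,0,0.004],[0,0,0]],[[0,0,0.004],[0,0,0]],[[0,0,0.004],[0,0,0]],[[0,0,0.004],[0,0,0]],[[0,0,0.004],[0,0,0]],[[0,0,0.004],[0,0,0]],[[0,0,0.004],[0,0,0]],[[0,0,0.004],[0,0,0]],[[0,0,0.004],[0,0,0]],[[0,0,0.003],[0,0,0]],[[0,0,0.002],[0,0,0]],[[0,0,0],[0,0,0]],[[0,0,0],[0,0,0]]]'

```text
t: 38.13
eef_pos: [0.5388, -0.119, 0.0264]
tool_rot: [-0.479, 0.478, -0.521, 0.521]
contact_force: [-0.4, -0.6, -0.5]
gripper_width: 0.119
```

Call:
play_rows --increments '[[[0,0,0.001],[0,0,0]],[[0,0,0.001],[0,0,0]],[[0,0,0],[0,0,0]],[[0,0,0],[0,0,0]]]'

```text
t: 38.47
eef_pos: [0.5403, -0.1192, 0.0263]
tool_rot: [0.478, -0.478, 0.521, -0.521]
contact_force: [-0.9, -0.5, -0.5]
gripper_width: 0.115
```

Call:
play_rows --increments '[[[0,0,0.001],[0,0,0]],[[0,0,0.001],[0,0,0]],[[0,0,0],[0,0,0]],[[0,0,0],[0,0,0]]]'

```text
t: 38.8
eef_pos: [0.5414, -0.1193, 0.026]
tool_rot: [0.478, -0.479, 0.521, -0.52]
contact_force: [-4.3, 0.8, 1.6]
gripper_width: 0.116
```

Call:
play_rows --increments '[[[0,0,0.001],[0,0,0]],[[0,0,0.001],[0,0,0]],[[0,0,0],[0,0,0]],[[0,0,0],[0,0,0]]]'

```text
t: 39.13
eef_pos: [0.5414, -0.1193, 0.0255]
tool_rot: [0.477, -0.48, 0.522, -0.519]
contact_force: [-9.3, 1.4, 2.9]
gripper_width: 0.118
```

Call:
play_rows --increments '[[[0,0,-0.01],[0,0,0]],[[0,0,-0.02],[0,0,0]],[[0,-0.03,0],[0,0,0]],[[0,-0.035,0],[0,0,0]],[[0,-0.035,0],[0,0,0]],[[0,-0.035,0],[0,0,0]],[[0,-0.035,0],[0,0,0]],[[0.015,0,-0.025],[0,0,0]],[[0.02,0,-0.025],[0,0,0]],[[0.01,0,-0.02],[0,0,0]],[[0,0,0],[0,0,0]],[[0,0,0],[0,0,0]]]' --gripper 0.05

```text
t: 40.13
eef_pos: [0.4408, -0.1567, 0.1969]
tool_rot: [-0.478, 0.477, -0.52, 0.522]
contact_force: [0.4, -0.4, 0.2]
gripper_width: 0.588
```

```bash
python3 - <<'E'
from rd import *
plan([*hw(-74,34.3),.025],-94.9)
cases("top");cases("wrist","pics/w12.png")
col,W,ray,p=cam("wrist");Z=W[...,2]
hsv=cv2.cvtColor(col,cv2.COLOR_RGB2HSV);T=W
H=(W[...,:2]-HO)@np.stack([EX,EY],1)*1000
top=(np.abs(Z-.08)<.006)&(np.abs(H[...,0])<75)&(np.abs(H[...,1])<84)
# edges of top-lids per x slice
for x in(-50,-40,-30,-20,0,20,30,40):
    q=np.sort(H[top&(np.abs(H[...,0]-x)<1.5)][:,1]); 
    if len(q)<10: continue
    g=np.where(np.diff(q)>1.8)[0]; print(x,[(round(q[a],1),round(q[b],1)) for a,b in zip(np.r_[0,g+1],np.r_[g,len(q)-1])])
from b import *
boxes(.045,.08)
E
```

```text
t 40.1 tcp [ 0.4408 -0.1567  0.1969] yaw -95.0 q7 -1.50 F [ 0.4 -0.4  0.2] grip 0.588
turn [-0.15 -0.07  0.04] shift mm [-43.6 171.9  96.6] rows 1.0 6.0
top [328 167  12  39 338] (array([619.7, -93.2]), 117.7, 27.8, -5.7) hold [ 2.3 69.2] mean [ 1.1 69.4] [70 70 61]
top [339 169  12  39 343] (array([ 613.6, -124.2]), 118.4, 27.9, -5.5) hold [-1.1 37.8] mean [-1.8 37.8] [ 69  84 118]
top [352 169  21  41 697] (array([ 610.6, -178.6]), 122.1, 59.8, -4.6) hold [  0.5 -16.6] mean [ -0.3 -16.6] [105  76  74]
top [374 171  11  39 348] (array([ 606.9, -229.7]), 118.5, 28.2, -5.2) hold [  1.2 -67.8] mean [  1.3 -67.7] [65 65 58]
wrist [ 200    0   41   75 2578] (array([585.6, -88.9]), 57.0, 28.9, -5.9) hold [-32.   70.6] mean [-31.4  69.4] [54 53 47]
wrist [ 240    0   37   79 2634] (array([ 581. , -120.5]), 59.7, 28.4, -5.8) hold [-33.9  38.7] mean [-32.9  38.1] [ 61  86 149]
wrist [ 288    0   35   76 2419] (array([ 578.3, -159.3]), 55.0, 27.9, -4.4) hold [-33.3  -0.1] mean [-31.5  -0.2] [97 96 92]
wrist [ 327    0   35   80 2583] (array([ 574.1, -191.2]), 58.3, 28.1, -4.3) hold [-34.8 -32
[... 445 characters left out ...]
), (np.float64(-13.5), np.float64(13.3)), (np.float64(24.8), np.float64(52.5)), (np.float64(56.4), np.float64(83.9))]
-30 [(np.float64(-80.7), np.float64(-52.9)), (np.float64(-45.7), np.float64(-18.4)), (np.float64(-13.4), np.float64(13.8)), (np.float64(24.6), np.float64(52.7)), (np.float64(56.2), np.float64(83.9))]
-20 [(np.float64(-81.2), np.float64(-53.0)), (np.float64(-46.1), np.float64(-18.2)), (np.float64(-14.1), np.float64(13.6)), (np.float64(24.5), np.float64(52.0)), (np.float64(56.1), np.float64(84.0))]
3 [271 176  21  37 724] (array([599.8,  70.2]), 112.2, 61.0, -0.5) mean [597.7  69.9  64.7]
4 [218 180  24  38 743] (array([588.9, 228.6]), 112.3, 61.8, 6.6) mean [587.  227.6  64.3]
```

View pics/w12.png

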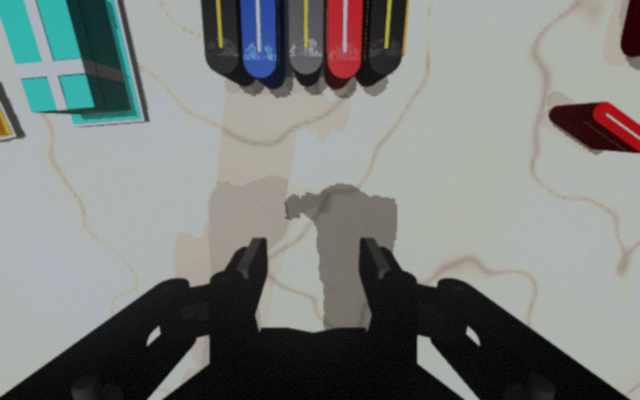

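Red and blue look about 3 mm prouder than the dark cases at their near ends (rows 80 and 75). I'll look from directly above before deciding.

Call:
play_rows --increments '[[[0,0,0.03],[0,0,0]],[[0,0,0.03],[0,0,0]],[[0,0,0.03],[0,0,0]],[[0,0,0.02],[0,0,0]],[[0,0,0],[0,0,0]],[[0,0,0],[0,0,0]],[[0,0,0],[0,0,0]]]'

```text
t: 40.92
eef_pos: [0.5501, -0.1647, 0.1957]
tool_rot: [0.478, -0.479, 0.521, -0.52]
contact_force: [1.4, 0.2, 0.7]
gripper_width: 0.591
```

```bash
cat > ends.py <<'E'
from rd import *
plan([*hw(-74,34.3),.025],-94.9)
col,W,ray,p=cam("wrist");Z=W[...,2]
import sys
cv2.imwrite(sys.argv[1],col[...,::-1])
H=(W[...,:2]-HO)@np.stack([EX,EY],1)*1000
top=(np.abs(Z-.08)<.007)&(np.abs(H[...,0])<85)&(np.abs(H[...,1])<86)
k,lab,st,_=cv2.connectedComponentsWithStats(top.astype(np.uint8))
for i in range(1,k):
    if st[i,4]<500: continue
    q=H[lab==i]; yc=np.median(q[:,1]); c=q[abs(q[:,1]-yc)<3]
    f=[(np.percentile(q[abs(q[:,0]-x)<3,1],[2,98]).mean()) for x in(-35,0,35)]
    print("y %.1f ends %.1f %.1f  ycentre at -35/0/35 %s n %d"%(yc,c[:,0].min(),c[:,0].max(),np.round(f,1),st[i,4]),col[lab==i].mean(0).astype(int))
rim=(np.abs(Z-.06)<.006)&(H[...,0]>50)&(H[...,0]<80)&(np.abs(H[...,1])<80)
print("rail x", np.percentile(H[rim][:,0],[2,50,98]), rim.sum())
E
python3 ends.py pics/w13.png
```

```text
t 40.9 tcp [ 0.5501 -0.1647  0.1957] yaw -94.8 q7 -1.54 F [1.4 0.2 0.7] grip 0.591
turn [ 0.07  0.09 -0.02] shift mm [-42.2 170.7 -13.1] rows 1.0 6.0
y 69.2 ends -60.4 59.4  ycentre at -35/0/35 [70.2 69.6 68.9] n 4335 [72 70 62]
y -0.4 ends -60.3 59.3  ycentre at -35/0/35 [ 0.  -0.5 -0.3] n 4126 [116 114 109]
y -66.9 ends -60.1 58.6  ycentre at -35/0/35 [-66.5 -67.  -67.5] n 4277 [67 63 52]
y 38.0 ends -63.2 56.3  ycentre at -35/0/35 [38.6 38.3 37.8] n 4193 [ 76 103 176]
y -31.7 ends -63.2 55.7  ycentre at -35/0/35 [-32.  -31.6 -31.7] n 4111 [193  66  70]
rail x [59.08884879 62.42685995 65.05651362] 1182
```

View pics/w13.png

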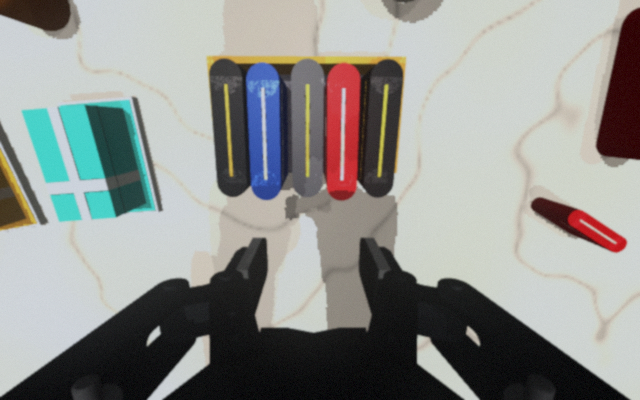

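Call:
play_rows --increments '[[[0.012,0,-0.02],[0,0,0]],[[0.012,0,-0.02],[0,0,0]],[[0,0.03,0],[0,0,0]],[[0,0.03,0],[0,0,0]],[[0,0.03,0],[0,0,0]],[[0,0.03,0],[0,0,0]],[[0,0.022,0],[0,0,0]],[[0,0,0],[0,0,0]],[[0,0,0],[0,0,0]],[[0,0,0],[0,0,0]]]' --gripper 0.0 --grip_force 30

```text
t: 41.8
eef_pos: [0.5092, -0.186, 0.0557]
tool_rot: [-0.479, 0.478, -0.52, 0.521]
contact_force: [0.1, -0.2, 0.5]
gripper_width: 0.002
```

```bash
python3 - <<'E'
from rd import *
plan([*hw(-76,-31.8),.052],-94.9); print(toh(get_obs()["eef_pos"][:2]))
E
```

```text
t 41.8 tcp [ 0.5092 -0.186   0.0557] yaw -94.9 q7 -1.54 F [ 0.1 -0.2  0.5] grip 0.002
turn [-0.1   0.04  0.02] shift mm [-0.8  3.7 23.8] rows 1.0 1.0
[-99.8 -32.6]
```

Call:
play_rows --increments '[[[-0.001,0.002,0.008],[0,0,0]],[[0,0,0.008],[0,0,0]],[[0,0,0.005],[0,0,0]],[[0,0,0.002],[0,0,0]],[[0,0,0.002],[0,0,0]],[[0,0,0.001],[0,0,0]],[[0,0,0.001],[0,0,0]],[[0,0,0],[0,0,0]],[[0,0,0],[0,0,0]]]'

```text
t: 42.55
eef_pos: [0.5354, -0.187, 0.0522]
tool_rot: [0.478, -0.478, 0.521, -0.521]
contact_force: [-1.0, -0.5, 0.0]
gripper_width: -0.0
```

Call:
play_rows --increments '[[[0,0,0.001],[0,0,0]],[[0,0,0.0005],[0,0,0]],[[0,0,0],[0,0,0]],[[0,0,0],[0,0,0]]]'

```text
t: 42.88
eef_pos: [0.5372, -0.1871, 0.0523]
tool_rot: [-0.478, 0.478, -0.521, 0.521]
contact_force: [0.1, 0.3, -0.2]
gripper_width: -0.002
```

```bash
python3 - <<'E'
from rd import *
plan([*hw(-71,-31.8),.052],-94.9); print(toh(get_obs()["eef_pos"][:2]))
cases("top")
E
```

```text
t 42.9 tcp [ 0.5372 -0.1871  0.0523] yaw -94.9 q7 -1.54 F [ 0.1  0.3 -0.2] grip -0.002
turn [-0.01  0.05 -0.  ] shift mm [0.4 0.3 0.9] rows 1.0 1.0
[-71.9 -31.4]
top [328 167  12  40 346] (array([619.2, -93.1]), 120.0, 27.8, -5.7) hold [ 1.8 69.3] mean [ 1.  69.4] [72 72 63]
top [339 169  12  39 336] (array([ 613.5, -124.2]), 118.0, 27.7, -5.6) hold [-1.2 37.8] mean [-1.4 38. ] [ 70  84 117]
top [352 169  11  36 145] (array([ 617.2, -161.6]), 109.6, 26.8, -7.9) hold [5.6 0.9] mean [25.9  3.5] [83 83 79]
top [375 171  10  12  99] (array([ 648.5, -233.2]), 33.5, 27.3, -7.0) hold [ 42.9 -67.8] mean [ 42.3 -67.8] [67 67 59]
```

Past the earlier stop with no jam. I'll push on gently until the rail resists.

Call:
play_rows --increments '[[[0,0,0.001],[0,0,0]],[[0,0,0.0005],[0,0,0]],[[0,0,0],[0,0,0]],[[0,0,0],[0,0,0]]]'

```text
t: 43.27
eef_pos: [0.5379, -0.1872, 0.0522]
tool_rot: [0.478, -0.479, 0.521, -0.52]
contact_force: [-3.8, 0.6, 2.0]
gripper_width: -0.003
```

Call:
play_rows --increments '[[[0,0,0.0005],[0,0,0]],[[0,0,0.0005],[0,0,0]],[[0,0,0],[0,0,0]],[[0,0,0],[0,0,0]]]'

```text
t: 43.6
eef_pos: [0.5379, -0.1873, 0.052]
tool_rot: [0.478, -0.479, 0.522, -0.52]
contact_force: [-6.1, 0.2, 3.7]
gripper_width: -0.001
```

Call:
play_rows --increments '[[[0,0,-0.01],[0,0,0]],[[0,0,-0.02],[0,0,0]],[[-0.023,0,0],[0,0,0]],[[-0.023,0,0],[0,0,0]],[[-0.0235,0,0],[0,0,0]],[[0,0,0],[0,0,0]],[[0,0,0],[0,0,0]]]'

```text
t: 44.18
eef_pos: [0.5165, -0.1139, 0.0527]
tool_rot: [-0.48, 0.479, -0.519, 0.52]
contact_force: [-0.4, -0.4, 0.9]
gripper_width: 0.004
```

```bash
python3 - <<'E'
from rd import *
plan([*hw(-74,38),.052],-94.9); print(toh(get_obs()["eef_pos"][:2]))
E
```

```text
t 44.2 tcp [ 0.5165 -0.1139  0.0527] yaw -94.7 q7 -1.67 F [-0.4 -0.4  0.9] grip 0.004
turn [-0.12  0.25 -0.04] shift mm [ 1.8  0.7 24.8] rows 1.0 1.0
[-98.8  39.8]
```

Call:
play_rows --increments '[[[0.0005,0,0.008],[0,0,0]],[[0,0,0.008],[0,0,0]],[[0,0,0.005],[0,0,0]],[[0,0,0.002],[0,0,0]],[[0,0,0.002],[0,0,0]],[[0,0,0.0015],[0,0,0]],[[0,0,0.001],[0,0,0]],[[0,0,0],[0,0,0]],[[0,0,0],[0,0,0]]]'

```text
t: 44.93
eef_pos: [0.5427, -0.1184, 0.0522]
tool_rot: [0.478, -0.478, 0.521, -0.521]
contact_force: [-0.5, 0.0, -0.7]
gripper_width: -0.004
```

Call:
play_rows --increments '[[[0,0,0.001],[0,0,0]],[[0,0,0.0005],[0,0,0]],[[0,0,0],[0,0,0]],[[0,0,0],[0,0,0]]]'

```text
t: 45.27
eef_pos: [0.5439, -0.1184, 0.0522]
tool_rot: [0.478, -0.479, 0.521, -0.52]
contact_force: [-3.2, 0.2, 1.2]
gripper_width: 0.001
```

```bash
python3 - <<'E'
from rd import *
plan([*hw(-71,38),.052],-94.9); print(toh(get_obs()["eef_pos"][:2]))
E
```

```text
t 45.3 tcp [ 0.5439 -0.1184  0.0522] yaw -94.8 q7 -1.67 F [-3.2  0.2  1.2] grip 0.001
turn [0.06 0.05 0.  ] shift mm [-0.4  0.2  0.1] rows 1.0 1.0
[-71.1  37.6]
```

Call:
play_rows --increments '[[[0,0,-0.01],[0,0,0]],[[0,0,-0.02],[0,0,0]],[[0,-0.03,0],[0,0,0]],[[0,-0.035,0],[0,0,0]],[[0,-0.035,0],[0,0,0]],[[0,-0.035,0],[0,0,0]],[[0.022,-0.01,0.02],[0,0,0]],[[0.022,0,0.02],[0,0,0]],[[0,0,0],[0,0,0]],[[0,0,0],[0,0,0]],[[0,0,0],[0,0,0]]]'

```text
t: 46.18
eef_pos: [0.5501, -0.1627, 0.1969]
tool_rot: [0.478, -0.478, 0.521, -0.52]
contact_force: [-0.5, 0.2, -0.4]
gripper_width: -0.0
```

```bash
python3 ends.py pics/w14.png
```

```text
t 46.2 tcp [ 0.5501 -0.1627  0.1969] yaw -94.8 q7 -1.54 F [-0.5  0.2 -0.4] grip -0.000
turn [ 0.03  0.05 -0.02] shift mm [-40.3 171.9 -12.9] rows 1.0 6.0
y 69.2 ends -59.8 59.5  ycentre at -35/0/35 [70.4 69.6 69.3] n 4288 [69 67 59]
y 38.3 ends -60.4 59.3  ycentre at -35/0/35 [39.  38.5 37.6] n 4180 [ 73  99 172]
y -0.3 ends -60.7 59.6  ycentre at -35/0/35 [ 0.2 -0.4 -0.5] n 4099 [117 115 111]
y -31.6 ends -60.7 58.7  ycentre at -35/0/35 [-32.  -31.7 -31.2] n 4130 [190  68  73]
y -66.8 ends -60.5 58.7  ycentre at -35/0/35 [-66.5 -67.1 -67.5] n 4250 [63 59 48]
rail x [59.06685324 62.76528237 65.23239859] 1055
```

Call:
play_rows --increments '[[[0,-0.03,0],[0,0,0]],[[0,-0.03,-0.02],[0,0,0]],[[0.03,0,-0.02],[0,0,0]],[[0.03,0,-0.02],[0,0,0]],[[0.03,0,-0.02],[0,0,0]],[[0.03,0,-0.02],[0,0,0]],[[0.03,0,0],[0,0,0]],[[0,0,0],[0,0,0]],[[0,0,0],[0,0,0]],[[0,0,0],[0,0,0]],[[0,0,0],[0,0,0]]]'

```text
t: 47.15
eef_pos: [0.439, -0.3023, 0.257]
tool_rot: [0.479, -0.479, 0.52, -0.52]
contact_force: [0.4, 0.2, 0.3]
gripper_width: 0.002
```

```bash
python3 - <<'E'
from rd import *
cases("top")
from b import *
boxes(.045,.08)
o=get_obs();print(o["t"],o["contact_force"])
col=cam("top")[0];cv2.imwrite("pics/t3.png",cv2.resize(col[110:290,150:500,::-1],(800,411),interpolation=cv2.INTER_CUBIC))
E
```

```text
top [328 167  12  40 341] (array([619. , -93.1]), 119.5, 27.8, -5.7) hold [ 1.6 69.3] mean [ 1.2 69.4] [72 72 63]
top [339 168  12  39 341] (array([ 616.6, -124.3]), 118.4, 27.8, -5.8) hold [ 1.9 38. ] mean [ 1.8 38. ] [ 70  85 123]
top [352 169  21  40 695] (array([ 611.9, -178.9]), 118.7, 59.7, -5.1) hold [  1.8 -16.8] mean [  1.2 -16.5] [107  78  76]
top [374 171  11  39 349] (array([ 606.6, -229.7]), 117.9, 27.7, -6.0) hold [  0.9 -67.9] mean [  0.5 -67.7] [65 64 57]
3 [218 180  24  38 744] (array([588.5, 228.9]), 111.5, 61.1, 6.7) mean [587.2 227.6  64.7]
4 [288 185  22  37 776] (array([571.1,  16.5]), 110.8, 65.7, 0.1) mean [569.9  15.7  61.9]
47.25 [0.46612797 0.65065069 0.70184017]
```

View pics/t3.png

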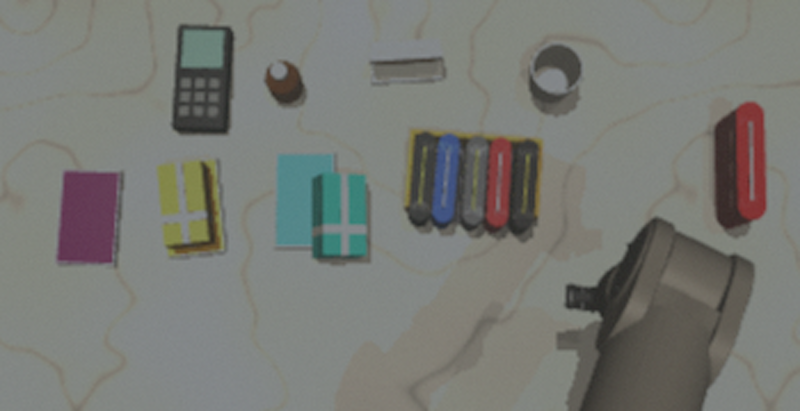

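The gripper check was clean, but the turquoise box has been knocked aside. It now sits at crop (340,215), tilted half off its pad, so I need to fix that.

```bash
python3 - <<'E'
from h import *
plan([.53,.015,.2],90)
E
```

```text
t 47.3 tcp [ 0.4389 -0.3029  0.2572] yaw -94.7 q7 -1.18 F [-0.3 -0.2  0.2] grip 0.001
turn [ 0.   -4.71 -0.02] shift mm [-317.9   57.2   91.1] rows 1.0 10.0
```

Call:
play_rows --increments '[[[0,0,0],[0,-4.7,0]],[[-0.0318,0,0.0091],[0,0,0]],[[-0.0318,0,0.0091],[0,0,0]],[[-0.0318,0,0.0091],[0,0,0]],[[-0.0318,0,0.0091],[0,0,0]],[[-0.0318,0,0.0091],[0,0,0]],[[-0.0318,0,0.0091],[0,0,0]],[[-0.0318,0,0.0091],[0,0,0]],[[-0.0318,0,0.0091],[0,0,0]],[[-0.0318,0.02,0.0091],[0,0,0]],[[-0.0318,0.02,0.0091],[0,0,0]],[[0,0,0],[0,0,0]],[[0,0,0],[0,0,0]],[[0,0,0],[0,0,0]]]' --gripper 0.085

```text
t: 48.47
eef_pos: [0.5301, 0.0135, 0.2173]
tool_rot: [-0.499, 0.5, -0.5, 0.5]
contact_force: [0.9, -0.5, -0.2]
gripper_width: 1.002
```

```bash
python3 - <<'E'
from h import *
col,W,ray,p=cam("wrist");Z=W[...,2]
cv2.imwrite("pics/w15.png",col[...,::-1])
r=(np.abs(W[...,1]-.016)<.06)&(np.abs(W[...,0]-.57)<.09)
m=r&(Z>.035)&(Z<.085);k,lab,st,_=cv2.connectedComponentsWithStats(m.astype(np.uint8));m=lab==1+np.argmax(st[1:,4])
A=np.c_[W[m][:,:2],np.ones(m.sum())];q=Z[m]
for _ in range(3):
    f=np.linalg.lstsq(A,q,rcond=None)[0];e=np.abs(A@f-q);A,q=A[e<.004],q[e<.004]
print("slope x,y",f[:2],"deg",np.degrees(np.arctan(f[:2])),len(q))
P=A[:,:2];print("top rect",rect(P),"zrange",np.percentile(q,[1,99]))
r2=r&(Z>.016);print("extents all above pad y",np.percentile(W[r2][:,1],[.3,99.7]),"x",np.percentile(W[r2][:,0],[.3,99.7]))
for x in(.53,.57,.61):
    s=P[abs(P[:,0]-x)<.004];print(x,s[:,1].min(),s[:,1].max())
from b import *
boxes(.04,.085)
plan([.57,.0157,.2],90)
E
```

```text
slope x,y [0.00405216 0.31073411] deg [ 0.23217032 17.26180217] 3083
top rect (array([569.,  15.]), 110.3, 55.9, 0.4) zrange [0.05378354 0.06705649]
extents all above pad y [-0.04391297  0.07587322] x [0.5163765  0.62230815]
0.53 -0.01257712651907516 0.04219479336555061
0.57 -0.011596484878317397 0.02771287202269873
0.61 -0.01072950721947022 0.04297077858406008
7 [218 180  25  38 758] (array([588.1, 229.3]), 111.0, 63.0, 7.5) mean [587.1 227.2  64.2]
t 48.6 tcp [0.5304 0.0123 0.2179] yaw -90.3 q7 -1.81 F [0.9 1.2 0.3] grip 0.995
turn [-0.05 -0.25  0.03] shift mm [-3.4 17.9 39.6] rows 1.0 2.0
```

View pics/w15.png

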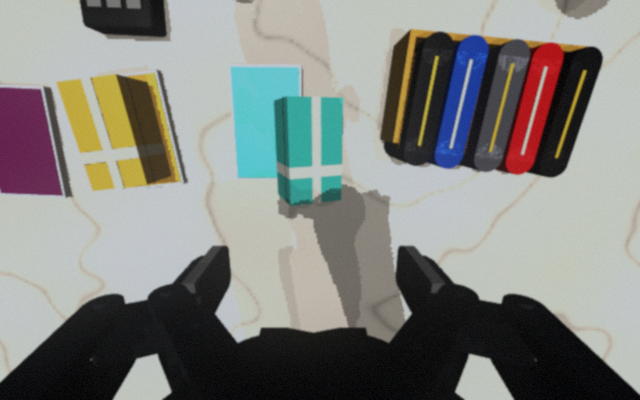

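```bash
python3 - <<'E'
from h import *
for n in("wrist","top"):
    col,W,ray,p=cam(n);Z=W[...,2]
    for x in(.535,.585):
        print(n,x)
        s=W[(np.abs(W[...,0]-x)<(.002 if n=="wrist" else .004))&(np.abs(W[...,1]-.02)<.075)]
        s=s[np.argsort(s[:,1])]
        print(" ".join("%d:%d"%(1000*a,1000*b) for a,b in s[::(3 if n=="wrist" else 2),1:]))
E
```

```text
wrist 0.535
-54:-1 -53:0 -51:0 -51:274 -51:274 -50:275 -50:0 -50:274 -50:274 -50:274 -50:274 -49:275 -49:285 -49:-1 -49:286 -49:277 -49:277 -49:285 -49:286 -49:276 -49:286 -49:274 -49:277 -49:275 -49:276 -49:277 -48:286 -48:287 -48:279 -48:285 -48:285 -48:272 -48:286 -48:286 -48:276 -48:279 -48:279 -48:283 -48:277 -48:281 -48:285 -48:286 -48:285 -48:284 -48:274 -48:282 -48:279 -48:284 -48:281 -47:278 -47:285 -47:280 -47:285 -47:286 -47:279 -47:280 -47:285 -47:280 -47:282 -47:278 -47:285 -47:283 -47:276 -47:287 -47:286 -47:281 -47:278 -47:295 -47:285 -47:284 -47:275 -47:277 -47:284 -47:274 -47:285 -47:284 -47:286 -47:277 -47:277 -47:273 -47:280 -47:285 -47:285 -46:282 -46:275 -46:274 -46:283 -46:285 -46:273 -46:285 -46:286 -46:285 -46:281 -46:278 -46:273 -46:285 -46:296 -46:294 -46:279 -46:271 -46:299 -46:284 -46:280 -46:285 -46:274 -46:284 -46:286 -46:279 -46:299 -46:280 -46:285 -46:276 -46:285 -46:301 -46:302 -46:276 -46:283 -46:298 -46:302 -46:301 -46:296 -46:275 -46:300 -46:284 -46:301 -46:298 -46:282 -46:300 -45:301 -45:284 -45:302 -45:299 -45:284 -45:300 -45:284 -45:299 -45:279 
[... 9953 characters left out ...]
:583 -31:582 -30:597 -29:-5 -28:600 -26:602 -26:600 -26:-2 -24:600 -23:602 -23:0 -22:598 -21:603 -20:598 -19:599 -17:599 -17:598 -15:599 -13:596 -12:584 -10:587 -8:587 -8:587 -6:588 -6:586 -4:587 -2:588 -2:584 0:588 0:587 0:585 1:586 1:585 3:587 3:584 5:586 5:585 7:587 7:585 9:587 9:584 10:587 11:583 12:587 13:583 14:586 15:585 16:587 16:586 18:587 19:585 20:587 20:586 22:587 22:586 24:589 24:587 26:587 26:586 28:587 28:584 30:588 30:585 32:587 32:585 34:588 34:584 36:588 36:585 38:588 38:585 40:585 41:581 42:588 43:591 43:591 45:592 45:588 47:591 49:590 49:589 51:591 51:589 53:591 53:588 55:590 57:590 58:586 60:580
top 0.585
-52:0 -48:-4 -36:0 -29:0 -26:-7 -23:0 -20:5 -19:-1 -18:564 -12:559
```

The profile shows the box tilted 21°, leaning on the pad edge. It spans y from -16 to 60 mm. Squeezing it like that could jam, so I'll push it off the pad with shut fingers until it sits flat, then regrasp it.

Call:
play_rows --increments '[[[-0.026,0,0.013],[0,-0.3,0]],[[-0.026,0,0.013],[0,0,0]],[[-0.027,0,0.013],[0,0,0]],[[0,0.03,0],[0,0,0]],[[0,0.035,0],[0,0,0]],[[0,0.035,0],[0,0,0]],[[0,0.035,0],[0,0,0]],[[0,0.035,0],[0,0,0]],[[0,0.025,0],[0,0,0]],[[0,0,0],[0,0,0]],[[0,0,0],[0,0,0]],[[0,0,0],[0,0,0]]]' --gripper 0.0 --grip_force 30

```text
t: 49.67
eef_pos: [0.5706, 0.0925, 0.0241]
tool_rot: [0.501, -0.5, 0.499, -0.5]
contact_force: [1.2, 1.1, 0.0]
gripper_width: -0.003
```

```bash
python3 - <<'E'
from h import *
plan([.569,.0395,.020],90)
E
```

```text
t 49.7 tcp [0.5706 0.0925 0.0241] yaw -89.9 q7 -2.05 F [1.2 1.1 0. ] grip -0.003
turn [-0.15  0.1  -0.02] shift mm [53.   4.1 -1.6] rows 1.0 2.0
```

Call:
play_rows --increments '[[[0.005,0.004,-0.002],[0,0,0]],[[0.005,0,0],[0,0,0]],[[0.004,0,0],[0,0,0]],[[0.004,0,0],[0,0,0]],[[0.004,0,0],[0,0,0]],[[0.004,0,0],[0,0,0]],[[0.004,0,0],[0,0,0]],[[0.004,0,0],[0,0,0]],[[0.004,0,0],[0,0,0]],[[0.004,0,0],[0,0,0]],[[0.004,0,0],[0,0,0]],[[0.004,0,0],[0,0,0]],[[0.003,0,0],[0,0,0]],[[0,0,0],[0,0,0]],[[0,0,0],[0,0,0]]]'

```text
t: 50.92
eef_pos: [0.5686, 0.0402, 0.0193]
tool_rot: [0.502, -0.5, 0.499, -0.5]
contact_force: [1.9, 3.0, 4.8]
gripper_width: 0.001
```

Call:
play_rows --increments '[[[-0.015,0,0],[0,0,0]],[[0,-0.03,0],[0,0,0]],[[0,-0.035,0],[0,0,0]],[[0,-0.035,0],[0,0,0]],[[0,-0.035,0],[0,0,0]],[[0,-0.035,0],[0,0,0]],[[0.03,0,-0.015],[0,0,0]],[[0.03,0,-0.015],[0,0,0]],[[0,0,-0.01],[0,0,0]],[[0,0,0],[0,0,0]],[[0,0,0],[0,0,0]],[[0,0,0],[0,0,0]]]' --gripper 0.075

```text
t: 51.92
eef_pos: [0.5277, -0.0049, 0.1882]
tool_rot: [0.501, -0.501, 0.499, -0.499]
contact_force: [-0.9, 0.1, -0.1]
gripper_width: 0.878
```

```bash
cat > tb.py <<'E'
from h import *
col,W,ray,p=cam("wrist");Z=W[...,2]
r=(np.abs(W[...,1]-.0)<.06)&(np.abs(W[...,0]-.57)<.10)
m=r&(Z>.04)&(Z<.085);k,lab,st,_=cv2.connectedComponentsWithStats(m.astype(np.uint8));m=lab==1+np.argmax(st[1:,4])
print("top",rect(W[m][:,:2]),"z pct",np.percentile(Z[m],[3,50,97]))
for x in(.54,.57,.60):
    s=W[m&(abs(W[...,0]-x)<.003)];print(x,np.round(s[:,1].min()*1000),np.round(s[:,1].max()*1000),np.round(np.degrees(np.arctan(np.polyfit(s[:,1],s[:,2],1)[0])),1))
E
python3 - <<'E'
from tb import *
plan([.569,-.005,.016],90)
E
```

```text
top (array([569.2,  -2.2]), 110.6, 64.0, 0.7) z pct [0.05344593 0.05971408 0.06477327]
0.54 -34.0 28.0 9.3
0.57 -33.0 28.0 9.2
0.6 -33.0 30.0 8.4
t 52.0 tcp [ 0.5278 -0.0046  0.1881] yaw -89.8 q7 -1.79 F [-0.4 -0.1  0.1] grip 0.881
turn [ 0.    0.22 -0.02] shift mm [  0.4 172.1  41.2] rows 1.0 6.0
```

Call:
play_rows --increments '[[[-0.025,0,0.02],[0,0,0]],[[-0.03,0,0.021],[0,0,0]],[[-0.02,0.02,0],[0,0,0]],[[0,0.035,0],[0,0,0]],[[0,0.035,0],[0,0,0]],[[0,0.035,0],[0,0,0]],[[0,0.03,0],[0,0,0]],[[0,0.013,0],[0,0,0]],[[0,0,0],[0,0,0]],[[0,0,0],[0,0,0]]]' --gripper 0.0

```text
t: 52.8
eef_pos: [0.5685, 0.0703, 0.0204]
tool_rot: [-0.501, 0.501, -0.499, 0.499]
contact_force: [-0.9, -0.1, -0.5]
gripper_width: 0.002
```

```bash
python3 - <<'E'
from h import *
plan([.569,.026,.020],90)
E
```

```text
t 52.8 tcp [0.5685 0.0703 0.0204] yaw -89.8 q7 -2.03 F [-0.9 -0.1 -0.5] grip 0.002
turn [ 0.03  0.2  -0.02] shift mm [44.3  0.4  0.5] rows 1.0 2.0
```

Call:
play_rows --increments '[[[0.006,0,0],[0,0,0]],[[0.006,0,0],[0,0,0]],[[0.006,0,0],[0,0,0]],[[0.005,0,0],[0,0,0]],[[0.004,0,0],[0,0,0]],[[0.004,0,0],[0,0,0]],[[0.004,0,0],[0,0,0]],[[0.004,0,0],[0,0,0]],[[0.004,0,0],[0,0,0]],[[0.002,0,0],[0,0,0]],[[0,0,0],[0,0,0]],[[0,0,0],[0,0,0]]]'

```text
t: 53.8
eef_pos: [0.5716, 0.0317, 0.0248]
tool_rot: [0.506, -0.498, 0.498, -0.498]
contact_force: [-6.0, 16.1, 24.1]
gripper_width: -0.001
```

Call:
play_rows --increments '[[[-0.015,0,0],[0,0,0]],[[0,-0.03,0],[0,0,0]],[[0,-0.035,0],[0,0,0]],[[0,-0.035,0],[0,0,0]],[[0,-0.035,0],[0,0,0]],[[0,-0.035,0],[0,0,0]],[[0.025,0,-0.015],[0,0,0]],[[0.025,0,-0.015],[0,0,0]],[[0,0,-0.01],[0,0,0]],[[0,0,0],[0,0,0]],[[0,0,0],[0,0,0]],[[0,0,0],[0,0,0]]]' --gripper 0.078

```text
t: 54.8
eef_pos: [0.529, -0.0098, 0.1906]
tool_rot: [0.501, -0.5, 0.499, -0.499]
contact_force: [0.4, 0.3, 0.2]
gripper_width: 0.912
```

```bash
python3 - <<'E'
from tb import *
plan([.569,-.01,.016],90)
E
```

```text
top (array([570.6,  -2.8]), 110.7, 60.3, -0.1) z pct [0.05335478 0.05476848 0.05622115]
0.54 -32.0 27.0 0.1
0.57 -32.0 27.0 0.2
0.6 -32.0 27.0 0.1
t 54.9 tcp [ 0.5291 -0.0096  0.1905] yaw -89.8 q7 -1.78 F [0.4 0.9 0.4] grip 0.909
turn [-0.05  0.22 -0.03] shift mm [  0.4 174.5  39.9] rows 1.0 6.0
```

Call:
play_rows --increments '[[[-0.0033,0.01,0.02],[0,0,0]],[[-0.0033,0.01,0.021],[0,0,0]],[[0,0.035,0],[0,0,0]],[[0,0.035,0],[0,0,0]],[[0,0.035,0],[0,0,0]],[[0,0.03,0],[0,0,0]],[[0,0.014,0],[0,0,0]],[[0,0,0],[0,0,0]],[[0,0,0],[0,0,0]]]' --gripper 0.085

```text
t: 55.6
eef_pos: [0.5694, -0.0029, 0.0206]
tool_rot: [-0.501, 0.501, -0.5, 0.499]
contact_force: [-1.6, -0.3, 0.9]
gripper_width: 0.997
```

Call:
play_rows --increments '[[[0,0,0],[0,0,0]],[[0,0,0],[0,0,0]],[[0,0,0],[0,0,0]],[[0,0,0],[0,0,0]],[[0,0,0],[0,0,0]],[[0,0,0],[0,0,0]],[[0,-0.02,0],[0,0,0]],[[0,-0.03,0],[0,0,0]],[[0,-0.02,0],[0,0,0]],[[0,0,0],[0,0,0]],[[0,0,0],[0,0,0]]]' --gripper 0.045 --grip_force 50

```text
t: 56.52
eef_pos: [0.5701, -0.004, 0.0926]
tool_rot: [0.501, -0.5, 0.499, -0.5]
contact_force: [-0.3, -0.6, -3.1]
gripper_width: 0.692
```

```bash
python3 - <<'E'
from h import *
held_front(.035)
plan([.5996,.0694,.05],89.5)
E
```

```text
front z by x: [55.7 55.8 55.9 55.6 55.7] x range [-37.1  32.9] h 33.0 24166
t 56.6 tcp [ 0.569  -0.0041  0.0912] yaw -89.9 q7 -1.85 F [-0.3 -0.5 -2.4] grip 0.688
turn [-0.01  0.64  0.01] shift mm [-73.7  41.2  29.9] rows 1.0 3.0
```

Call:
play_rows --increments '[[[-0.0245,0,0.009],[0,0.6,0]],[[-0.0245,0,0.009],[0,0,0]],[[-0.0245,0,0.0085],[0,0,0]],[[0,0.02,0],[0,0,0]],[[0,0.02,0],[0,0,0]],[[0,0.01,0],[0,0,0]],[[0,0,0],[0,0,0]],[[0,0,0],[0,0,0]],[[0,0,0],[0,0,0]]]'

```text
t: 57.32
eef_pos: [0.5964, 0.0692, 0.0416]
tool_rot: [-0.498, 0.498, -0.502, 0.502]
contact_force: [-0.3, 0.2, -3.0]
gripper_width: 0.692
```

```bash
python3 - <<'E'
from h import *
held_front(.033)
plan([.5955,.0694,.035],89.5)
E
```

```text
front z by x: [54.2 54.4 54.5 54.1 54.1] x range [-36.8  33.3] h 31.1 23840
t 57.4 tcp [0.5969 0.0693 0.0421] yaw -90.5 q7 -2.01 F [-0.2 -1.1 -2.8] grip 0.693
turn [-0.08  0.01 -0.01] shift mm [-0.1  7.1 -1.4] rows 1.0 1.0
```

Call:
play_rows --increments '[[[0,0.003,-0.0006],[0,0,0]],[[0,0.002,0],[0,0,0]],[[0,0.001,0],[0,0,0]],[[0,0.001,0],[0,0,0]],[[0,0,0],[0,0,0]],[[0,0,0],[0,0,0]]]'

```text
t: 57.87
eef_pos: [0.5956, 0.0696, 0.0343]
tool_rot: [0.498, -0.498, 0.502, -0.502]
contact_force: [1.1, 1.2, -2.2]
gripper_width: 0.694
```

Call:
play_rows --increments '[[[0,0.001,0],[0,0,0]],[[0,0.001,0],[0,0,0]],[[0,0,0],[0,0,0]],[[0,0,0],[0,0,0]]]'

```text
t: 58.2
eef_pos: [0.5957, 0.0696, 0.0331]
tool_rot: [-0.498, 0.498, -0.502, 0.502]
contact_force: [-2.0, -0.0, 4.8]
gripper_width: 0.692
```

Contact. Release, then retreat up and away so the top camera has a clear view.

Call:
play_rows --increments '[[[0,0,0],[0,0,0]],[[0,0,0],[0,0,0]],[[0,0,0],[0,0,0]],[[0,0,0],[0,0,0]],[[0,-0.02,0],[0,0,0]],[[0,-0.035,0],[0,0,0]],[[0,-0.035,0],[0,0,0]],[[0,-0.035,0],[0,0,0]],[[0,-0.035,0],[0,0,0]],[[0,-0.035,-0.01],[0,0,0]],[[0.033,0,-0.014],[0,0,0]],[[0.033,0,-0.014],[0,0,0]],[[0.033,0,-0.014],[0,0,0]],[[0.033,0,-0.014],[0,0,0]],[[0.033,0,-0.014],[0,0,0]],[[0.033,0,-0.014],[0,0,0]],[[0.033,0,-0.014],[0,0,0]],[[0.033,0,-0.014],[0,0,0]],[[0.033,0,-0.014],[0,0,0]],[[0,0,0],[0,0,0]]]' --gripper 0.085

```text
t: 59.87
eef_pos: [0.4534, -0.2339, 0.2272]
tool_rot: [-0.494, 0.497, -0.504, 0.505]
contact_force: [-0.4, -0.7, 0.4]
gripper_width: 0.997
```

Call:
play_rows --increments '[[[0.03,0,0],[0,0,0]],[[0.02,0,0],[0,0,0]],[[0,0,0],[0,0,0]],[[0,0,0],[0,0,0]],[[0,0,0],[0,0,0]],[[0,0,0],[0,0,0]]]'

```text
t: 60.37
eef_pos: [0.4572, -0.275, 0.2272]
tool_rot: [0.499, -0.498, 0.502, -0.501]
contact_force: [-1.4, 0.3, -0.3]
gripper_width: 0.991
```

```bash
python3 - <<'E'
from chk import *
from rd import *
cases("top")
o=get_obs();print(o["t"],o["eef_pos"],o["contact_force"])
col=cam("top")[0];cv2.imwrite("pics/t4.png",cv2.resize(col[110:290,150:500,::-1],(800,411),interpolation=cv2.INTER_CUBIC))
E
```

```text
3 [271 177  21  37 723] (array([597.5,  70.5]), 110.8, 60.4, 0.1) mean [597.1  70.9  65. ]
4 [218 180  25  38 748] (array([588.5, 228.8]), 111.0, 61.6, 6.4) mean [587.  227.5  64.4]
top [329 167  22  40 685] (array([ 617.4, -108.5]), 119.9, 59.1, -6.1) hold [ 1.3 53.8] mean [ 1.3 53.6] [71 79 94]
top [352 169  21  40 697] (array([ 612.5, -178.8]), 118.9, 59.5, -5.0) hold [  2.4 -16.7] mean [  1.1 -16.5] [107  78  75]
top [374 171  11  39 356] (array([ 607.1, -229.6]), 118.1, 28.8, -5.1) hold [  1.4 -67.7] mean [  0.7 -67.7] [64 63 56]
60.4667 [ 0.4571967  -0.27519336  0.22733996] [ 0.24286372  0.03272069 -0.823833  ]
```

View pics/t4.png

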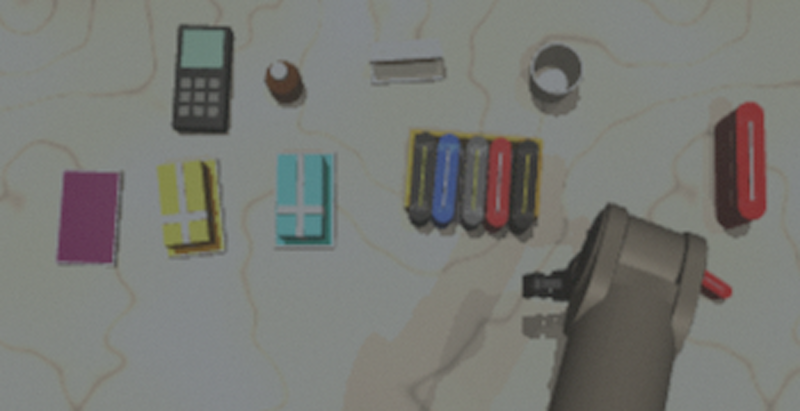

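```bash
python3 -c "
from station import *
print(hand_in())"
```

```text
the job is handed in; nothing more can be done
None
```

The job is handed in. Both boxes are on their pads, and the red and blue cases are home in the holder. It took about 60 s of the 210 s allowed.

- **Boxes:** There was no plum box, so the plum pad stays empty. Gold sits about 0.5 mm off its pad centre and within 0.5° of square. Turquoise was knocked off its pad late in the run, tilted 21° against the pad edge. I pushed it flat, picked it up again and put it back; it ended about 1.5 mm off centre and within about 0.5°.
- **Order:** The boxes were placed first, then red, then blue. The second placing of turquoise therefore came after the cases.
- **Row:** I moved the two outer dark cases to the side walls and left the middle one. Red (the middle-sized one) and blue went into the two gaps. My first push stopped 3 mm short of the rail, probably because the fingers met the dark cases. A second push, higher up and with the fingers shut, took both to the rail.
- **Last checks:** In the last close look at the row, all five case ends were level within about 1 mm and each was within about 1.1° of the holder's direction. The top view just before handing in showed no change there, with every case standing. The bottle, card reader, notice and pen cup looked where they started; I judged those by eye only.
- **Disagreement:** The wrist and top cameras differ by about 2 mm sideways, so these offsets are no better than that.

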